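# Open and load the temperature calibrator

### The arm

A 6-joint arm with a two-finger parallel gripper is mounted at the origin on the work surface. World frame = base frame: x ahead of the robot, y to its left, z up, the work surface at z = 0. Lengths are in m, angles in rad, forces in N, time in s.
With the tool pointing down it reaches from about 0.375 to 0.975 m from the base axis. Payload 3.8 kg.
Tool frame: the origin (TCP) lies midway between the tips of the shut fingers; the grasp point (between the pads) lies 19 mm behind it (r.tcp_to_grasp is the z of the grasp point in the tool frame, in m); z points along the fingers, y is the direction in which the jaws open and shut (so a half turn about z gives the same grasp; the last joint's range is limited). The gripper opens to 88 mm and grips with 3 to 60 N. Pads are 18 mm wide; open, the fingers measure 123 mm over their backs; the gripper's body (75 mm by 187 mm) begins 45 mm behind the grasp point.
Start: joints at [-1.267, 0.264, 1.604, -0, 1.274, -0.037], TCP at [0.226, -0.636, 0.239] pointing down, gripper open.
Joint ranges: [-2.63, 2.63], [-0.94, 2.18], [0.31, 2.57], [-1.31, 4.45], [0, 2.66], [-2.55, 2.55]. Speed limits (rad/s): [2.57, 2.57, 3.14, 3.14, 3.14, 3.14].

### API

Orientations are given as a unit quaternion [x, y, z, w].
In Python, from cell import sensors, snapshot, r gives the robot as it stands.
- The arm moves only by the tool apply_moves, never from a script. Its argument "motion" is a list of rows, each an object with "slide": the shift along the world's x, y, z as a fraction of full scale, a list of three; "twist": the turn, a rotation vector about the world's x, y, z as a fraction of full scale, a list of three. In form: [{"slide": [x, y, z], "twist": [wx, wy, wz]}, ...]. A call has 1 to 10 rows; each row shifts and turns the pose as measured when the row begins; what a row does not reach is not made up. Full scale, the value 1, is 3 cm for a shift and 0.1 rad for a turn. A row lasts 1/12 s, in which the tool goes at most 41.7 mm and 7.16 degrees, less where a joint would pass 70% of its speed; a pose out of reach is approached as far as the arm can. A call with a number of a shift or a turn outside -1 to 1 is refused whole. A call with a gripper value outside its range is refused whole. "jaw" is the closure, from -1 (fully open) to 1 (shut), set as the call begins (left out, the last holds). The fingers move at their own pace and stop on an object; "squeeze" is the grip in N (left out, the last holds). Time passes only in rows, so rows that do not move let the fingers close. It gives the time, the measured TCP pose, the force and the opening at its end, in the units of the state.
- sensors.observe(): the state, without advancing time (a new reading comes with each control period).
- snapshot(name): name is "side" or "top"; returns a dict with "img" (480x640x3 uint8, blue, green, red), "vfov" (degrees; the focal length in pixels is half the picture's height over the tangent of half this angle, whatever the lens; pixels are square), "cx", "cy" (the principal point, pixels), "dist" ([k1, k2, p1, p2, k3] as OpenCV has them; the pictures are not rectified), "R" (3x3) and "t" (3): a world point X has camera coordinates R X + t. Camera axes: x right, y down, z forward; pixel columns grow to the right and rows downward; lengths in m; the calibration is good to about 2 mm. A picture is of the moment at which its call begins. There is no depth.
- r.close_job(): hands the job in, once; it reports no verdict.
The state is a dict: "t": time; "q": joint angles; "joint_vel": joint speeds; "effort": joint torques, N m; "ee_pos": TCP position; "orientation": TCP orientation; "wrist_force": force on the tool from outside, world axes, zero at the start; "torque": the same for the moment, N m; "opening": opening from 0.0 (shut) to 1.0 (fully open).
Only numpy, scipy, OpenCV 4.12 (cv2) and the standard library are available. Lean on these libraries where they do the work, as an engineer would, in place of code of your own. Each camera call takes 0.05 s, during which the arm holds its last target. There are 200 camera calls.

### The job

Slide the calibrator's heater fader fully to its off end first, then unscrew the three captive thumbscrews, lift the cover plate off and lay it flat, screws down, in the middle of the empty rubber mat. Stand every temperature logger upright, stem up, on the floor of the round well, packed in a ring round the fixed core. When all are in, slide the fader until its grip is level with the black index tab, leaving the tab where it is, and leave the screwdriver, meter and jar alone.

Things in the scene. Friction and masses are not known exactly. Their poses are not given: they have to be found in the camera images.
- cal: temperature calibrator, white case 290 x 270 x 70 mm fixed to the bench, slightly turned. Origin on the bench under the well axis; x axis away from the robot at yaw 0. Case spans x -185..+105, y -135..+135 mm. On its flat deck (z 70 mm) stand the well collar, three brackets round it (to 104 mm high, 77-93 mm from the well axis) and two 47 mm pins at +x beside the cover's ear.
- well (a point): centre of the well's flat floor (at deck height, 70 mm). The well is an open steel collar, bore 100 mm, outside 112 mm, rim 40 mm above this floor. A fixed steel core (30 mm diameter, 34 mm high) stands in its centre; loggers go in a ring round it: radius 32.5 mm is the middle of the gap, six places 60 degrees apart fit.
- cover: loose aluminium disc 170 mm across, 6 mm thick, 0.44 kg with its 3 screws, at first on the collar rim. Origin: centre of the plate's underside, z up. A plug under it (4 mm deep) sits in the bore and a 24 mm ear at +x between two pins (2-3 mm play), so it lifts straight up. Screws stand 70 mm from its centre; their shanks reach 21 mm below the origin, and the removed cover stands level on them.
- handle (a point): top centre of the cover's upright black handle bar on the plate's centre: 12 mm thick along the cover's x, 44 mm long along its y, 34 mm high; this point is 40 mm above the cover's origin. Axes as the cover's.
- mat: empty black rubber mat 220 x 190 x 3 mm fixed on the bench to one side of the calibrator, left or right; origin at the centre of its underside.
- fader (a joint): heater fader position in m along its track, 0 = off end (the calibrator's -y end, the robot's right), up to 0.12 at its +y end; stays where it is left, friction about 1.5 N
- fader_top (a point): top centre of the black fader grip, 28 mm (calibrator x) by 20 mm (along the track) by 40 mm high, sliding along the calibrator's y axis on a 14 mm high aluminium track on the near part of the deck. This point is 54.5 mm above the deck. Axes as the calibrator's.
- index_mark (a point): top of the small black index tab (16 x 6 x 12 mm) on the deck on the robot's side of the fader track, 33 mm from its middle line; its place differs each run, 35 to 100 mm from the off end. The fader is at the set point when the middle of its grip is level with the tab along the calibrator's y axis. Axes as the calibrator's.
- screw1 (a joint): turn of thumbscrew 1 in rad relative to the cover: near 0 = fastened, grows as it is unscrewed anticlockwise seen from above, stops at 1.75. From about 1.35 its latch has come out from under the bracket; friction about 0.02 N m, stays where it is left.
- screw1_head (a point): top centre of thumbscrew 1's steel wing head, on its axis, 35.5 mm above the plate's underside. The wing is an upright bar 24 mm long (this point's x axis) by 10 mm thick (its y axis) by 26 mm high; it turns with the screw. The plate's top is 29.5 mm below this point. It points away from the cover's centre when the joint reads 0.
- screw2 (a joint): turn of thumbscrew 2 in rad relative to the cover: near 0 = fastened, grows as it is unscrewed anticlockwise seen from above, stops at 1.75. From about 1.35 its latch has come out from under the bracket; friction about 0.02 N m, stays where it is left.
- screw2_head (a point): top centre of thumbscrew 2's steel wing head, on its axis, 35.5 mm above the plate's underside. The wing is an upright bar 24 mm long (this point's x axis) by 10 mm thick (its y axis) by 26 mm high; it turns with the screw. The plate's top is 29.5 mm below this point. It points away from the cover's centre when the joint reads 0.
- screw3 (a joint): turn of thumbscrew 3 in rad relative to the cover: near 0 = fastened, grows as it is unscrewed anticlockwise seen from above, stops at 1.75. From about 1.35 its latch has come out from under the bracket; friction about 0.02 N m, stays where it is left.
- screw3_head (a point): top centre of thumbscrew 3's steel wing head, on its axis, 35.5 mm above the plate's underside. The wing is an upright bar 24 mm long (this point's x axis) by 10 mm thick (its y axis) by 26 mm high; it turns with the screw. The plate's top is 29.5 mm below this point. It points away from the cover's centre when the joint reads 0.
- logger1: temperature logger, loose, 90 g (heavier foot), standing on a thin cork sheet (bench height) at the start: steel cylinder 30 mm diameter, 45 mm high, with a slim grey stem 10 mm diameter and 30 mm tall on top (75 mm in all). Origin at the centre of its foot, z along the stem. May be absent.
- logger2: temperature logger, loose, 90 g (heavier foot), standing on a thin cork sheet (bench height) at the start: steel cylinder 30 mm diameter, 45 mm high, with a slim grey stem 10 mm diameter and 30 mm tall on top (75 mm in all). Origin at the centre of its foot, z along the stem. May be absent.
- logger3: temperature logger, loose, 90 g (heavier foot), standing on a thin cork sheet (bench height) at the start: steel cylinder 30 mm diameter, 45 mm high, with a slim grey stem 10 mm diameter and 30 mm tall on top (75 mm in all). Origin at the centre of its foot, z along the stem. May be absent.
- logger4: temperature logger, loose, 90 g (heavier foot), standing on a thin cork sheet (bench height) at the start: steel cylinder 30 mm diameter, 45 mm high, with a slim grey stem 10 mm diameter and 30 mm tall on top (75 mm in all). Origin at the centre of its foot, z along the stem. May be absent.
- logger5: temperature logger, loose, 90 g (heavier foot), standing on a thin cork sheet (bench height) at the start: steel cylinder 30 mm diameter, 45 mm high, with a slim grey stem 10 mm diameter and 30 mm tall on top (75 mm in all). Origin at the centre of its foot, z along the stem. May be absent.
- screwdriver: bystander: screwdriver lying on the bench; leave alone
- meter: bystander: orange hand-held meter 150 x 75 x 32 mm lying on the bench; leave alone
- jar: bystander: closed white jar 56 mm across, 70 mm high; leave alone
There are look-alikes about, which are no part of the job. What is shaped like the logger1 but red or turquoise is not meant.

How it is judged:
On the way, in this order (a step that is already met when the one before it is completed fails the run):
1. the fader is at its off end, the thumbscrews still fastened (value of joint fader below 0.006 m and not (value of joint screw1 above 1.35 rad) and not (value of joint screw2 above 1.35 rad) and not (value of joint screw3 above 1.35 rad)), for 0.2 s.
2. all three thumbscrews are loosened, heater still off (value of joint each of screw1, screw2, screw3 above 1.35 rad and value of joint fader below 0.006 m), for 0.2 s.
3. the cover lies flat on the empty mat, heater still off (horizontal distance between cover and mat below 0.04 m and z of cover in the frame of mat below 0.032 m and angle between cover's own z axis and vertical below 0.1 rad and linear speed of cover below 0.03 m/s and value of joint fader below 0.006 m), for 0.2 s.
4. every logger stands in the well, heater still off (horizontal distance between each of logger1, logger2, logger3, logger4, logger5 and well below 0.038 m and z of each of logger1, logger2, logger3, logger4, logger5 in the frame of well below 0.005 m and angle between each of logger1, logger2, logger3, logger4, logger5's own z axis and vertical below 0.12 rad and linear speed of each of logger1, logger2, logger3, logger4, logger5 below 0.03 m/s and value of joint fader below 0.006 m), for 0.2 s.
5. the fader is level with the index tab (y of fader_top in the frame of index_mark between -0.005 and 0.005 m), for 0.2 s.
At the end, for the whole second after the job is handed in: Cover flat (0.1 rad) on its shanks, its centre within 40 mm of the mat's; every logger upright (0.12 rad) on the well floor (foot within 5 mm of it and 38 mm of the well axis); fader within 5 mm of level with the index tab; all at rest (all of step 5 and horizontal distance between cover and mat below 0.04 m and z of cover in the frame of mat below 0.032 m and angle between cover's own z axis and vertical below 0.1 rad and linear speed of each of cover, logger1, logger2, logger3, logger4, logger5 below 0.03 m/s and horizontal distance between each of logger1, logger2, logger3, logger4, logger5 and well below 0.038 m and z of each of logger1, logger2, logger3, logger4, logger5 in the frame of well below 0.005 m and angle between each of logger1, logger2, logger3, logger4, logger5's own z axis and vertical below 0.12 rad and velocity of joint fader below 0.01 m/s); the robot touches nothing.
It fails at once if the screwdriver is moved more than 30 mm (distance of screwdriver from where it was at the start of the episode above 0.03 m).
It fails at once if the hand-held meter is moved more than 30 mm (distance of meter from where it was at the start of the episode above 0.03 m).
It fails at once if the jar is moved more than 30 mm (distance of jar from where it was at the start of the episode above 0.03 m).
It fails at once if the index tab is shifted more than 6 mm (distance of index_mark from where it was at the start of the episode above 0.006 m).
Of logger1, logger2, logger3, logger4, logger5 only 3 to 5 are there at a start; the rules pass over those that are not, and their reading is None.
At some moment in a run one of logger1, logger2, logger3, logger4, logger5 may be knocked a few centimetres aside while the robot is not near it.
It also fails if it takes over 208 s, if anything falls off the work surface, if the arm or the gripper's body presses on something with over 40 N, if the wrist force passes 120 N, or if a joint passes its speed limit or range.

## Working session

There is one attempt and no reset: what is moved stays moved. The work goes in short steps, Python scripts to look and compute and a tool call to move; the robot and the scene stay as the last step left them, time stands still between calls to the robot, and variables do not carry over. Pictures are saved under pics/ and viewed, about 12 in all and at most 16, crops included, and the job is handed in when it is done.

Besides the shell and the picture viewer there is one more tool, called after ">>>" as a command line: name --argument value ..., lists and objects as JSON in quotes. apply_moves: Moves the arm, as the interface text tells. Its arguments: {"type":"object","properties":{"motion":{"type":"array"},"jaw":{"type":"number"},"squeeze":{"type":"number"}},"required":["motion"]}

```bash
ls; mkdir -p pics; python3 - <<'E'
from cell import sensors, snapshot, r
import cv2
print(sensors.observe()); print(r.tcp_to_grasp)
for n in("top","side"):
    s=snapshot(n); cv2.imwrite(f"pics/{n}0.png",s["img"]); print({k:s[k] for k in s if k!="img"})
E
```

```text
pics
{'t': 0.0, 'q': array([-1.26692325e+00,  2.64785190e-01,  1.60533719e+00, -7.11005371e-06,
        1.27367358e+00, -3.68638448e-02]), 'joint_vel': array([ 0.00101935, -0.00067734, -0.00093667, -0.00202577, -0.00059184,
        0.00128257]), 'effort': array([ 1.31691802e-03, -5.02109385e+01, -3.56875420e+01,  7.29432539e-02,
        2.91868084e-02, -1.71848701e-04]), 'ee_pos': array([ 0.22538599, -0.63553043,  0.23738627]), 'orientation': array([ 9.85521588e-01,  1.69546413e-01, -1.50007139e-04, -1.09139776e-03]), 'wrist_force': array([ 0.1803003 ,  0.8612681 , -0.25915544]), 'torque': array([ 0.0179083 , -0.04645324,  0.00879443]), 'opening': 1.001032920175887}
-0.0187
{'vfov': 53.59160309325486, 'cx': 310.8831180494271, 'cy': 240.1659460266866, 'dist': array([0.02636757, 0.        , 0.        , 0.        , 0.        ]), 'R': array([[-0.01548184, -0.99983537,  0.00946283],
       [-0.99518458,  0.01449233, -0.09694138],
       [ 0.09678829, -0.0109181 , -0.99524511]]), 't': array([-0.00212268,  0.56935265,  1.17832191])}
{'vfov': 42.57971302103426, 'cx': 324.56450885565084, 'cy': 245.7072545694013, 'dist': array([-0.02322808,  0.        ,  0.        ,  0.        ,  0.        ]), 'R': array([[-0.90820525, -0.41826426, -0.01477277],
       [-0.2685424 ,  0.60945082, -0.7459589 ],
       [ 0.32101123, -0.67351667, -0.66582812]]), 't': array([0.49507694, 0.24634291, 1.12411091])}
```

View pics/top0.png

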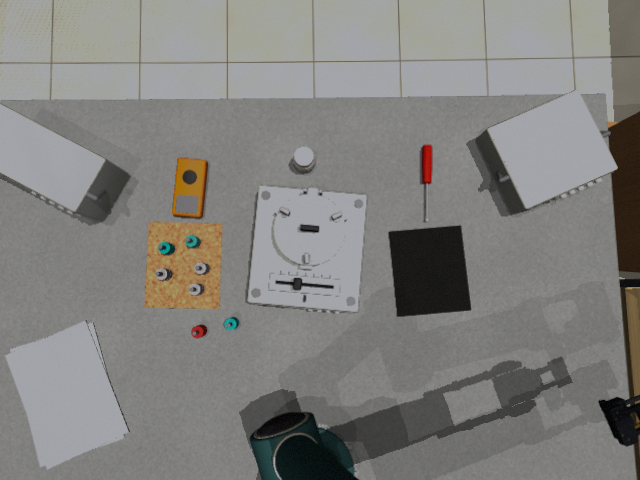

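View pics/side0.png

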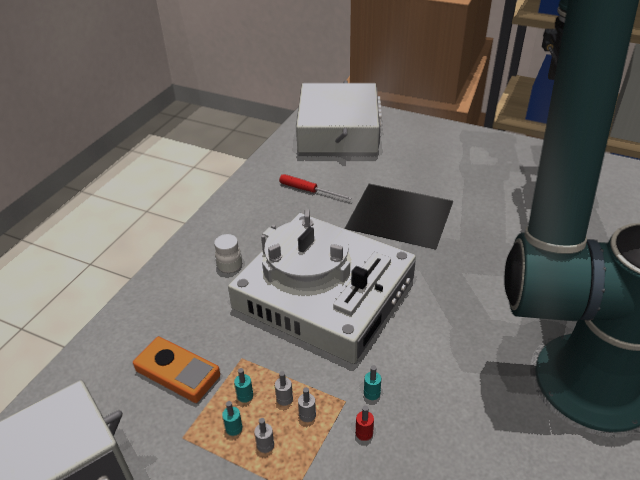

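Top view: three grey loggers are on the cork at (162,274), (201,268) and (195,289). The look-alikes are turquoise at (166,248), (192,242) and (231,324), and red at (198,331). The fader grip is at about (297,283), the tab at (304,298) and the handle at (310,228). The mat is on the right at (430,270), and the screw wings are at (285,211), (336,216) and (306,258).

```bash
cat > h.py <<'E'
import numpy as np, cv2
from cell import sensors, snapshot, r
class Cam:
    def __init__(s,n):
        d=snapshot(n); s.img=d["img"]; f=240/np.tan(np.radians(d["vfov"]/2))
        s.K=np.array([[f,0,d["cx"]],[0,f,d["cy"]],[0,0,1]]); s.D=np.array(d["dist"]); s.R=d["R"]; s.t=d["t"]; s.c=-s.R.T@s.t
    def ray(s,uv):
        p=cv2.undistortPoints(np.array(uv,float).reshape(-1,1,2),s.K,s.D).reshape(-1,2)
        return np.c_[p,np.ones(len(p))]@s.R
    def on(s,uv,z):
        d=s.ray(uv); return s.c+d*((z-s.c[2])/d[:,2])[:,None]
    def px(s,X): return cv2.projectPoints(np.array(X,float).reshape(-1,1,3),cv2.Rodrigues(s.R)[0],s.t,s.K,s.D)[0].reshape(-1,2)
def tri(c1,u1,c2,u2):
    a=c1.ray(u1)[0];b=c2.ray(u2)[0];a/=np.linalg.norm(a);b/=np.linalg.norm(b)
    l=np.linalg.lstsq(np.c_[a,-b],c2.c-c1.c,rcond=None)[0]
    p=c1.c+a*l[0];q=c2.c+b*l[1]; return (p+q)/2,np.linalg.norm(p-q)
E
python3 - <<'E'
from h import *
T=Cam("top");S=Cam("side");np.set_printoptions(precision=4,suppress=True)
cv2.imwrite("pics/cal_top.png",cv2.resize(T.img[175:320,235:380],None,fx=4,fy=4,interpolation=cv2.INTER_CUBIC))
cv2.imwrite("pics/cal_side.png",cv2.resize(S.img[195:365,220:420],None,fx=3.5,fy=3.5,interpolation=cv2.INTER_CUBIC))
# mat
g=cv2.cvtColor(T.img,cv2.COLOR_BGR2GRAY)
m=np.zeros_like(g);m[215:325,380:480]=(g[215:325,380:480]<45)*255
c=max(cv2.findContours(m,0,2)[0],key=cv2.contourArea);b=cv2.boxPoints(cv2.minAreaRect(c))
P=T.on(b,.003);print("mat",P,P.mean(0),np.linalg.norm(np.diff(P,axis=0),axis=1))
# case
m=np.zeros_like(g);m[178:318,240:372]=(g[178:318,240:372]>165)*255
c=max(cv2.findContours(m,0,2)[0],key=cv2.contourArea);b=cv2.boxPoints(cv2.minAreaRect(c))
P=T.on(b,.07);print("case",b,P,P.mean(0),np.linalg.norm(np.diff(P,axis=0),axis=1))
E
```

```text
mat [[ 0.5906 -0.2127  0.003 ]
 [ 0.6073 -0.4036  0.003 ]
 [ 0.3885 -0.4153  0.003 ]
 [ 0.3724 -0.2277  0.003 ]] [ 0.4897 -0.3148  0.003 ] [0.1916 0.2191 0.1882]
case [[313.  220. ]
 [318.  215. ]
 [325.5 222.5]
 [320.5 227.5]] [[ 0.6149 -0.0162  0.07  ]
 [ 0.6271 -0.0287  0.07  ]
 [ 0.6082 -0.0468  0.07  ]
 [ 0.596  -0.0343  0.07  ]] [ 0.6116 -0.0315  0.07  ] [0.0175 0.0262 0.0175]
```

View pics/cal_top.png

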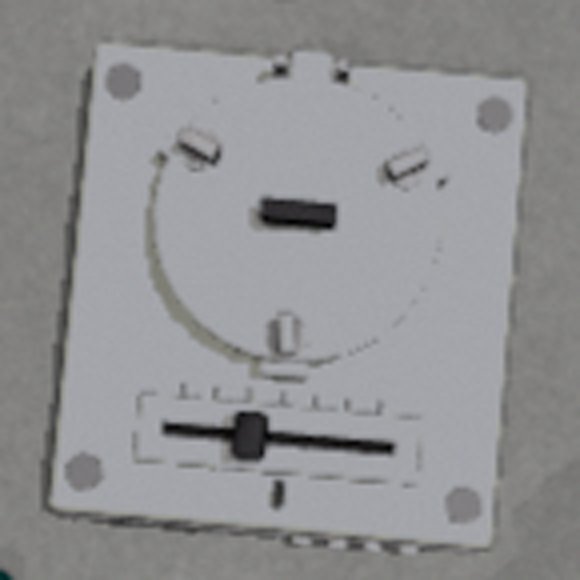

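View pics/cal_side.png

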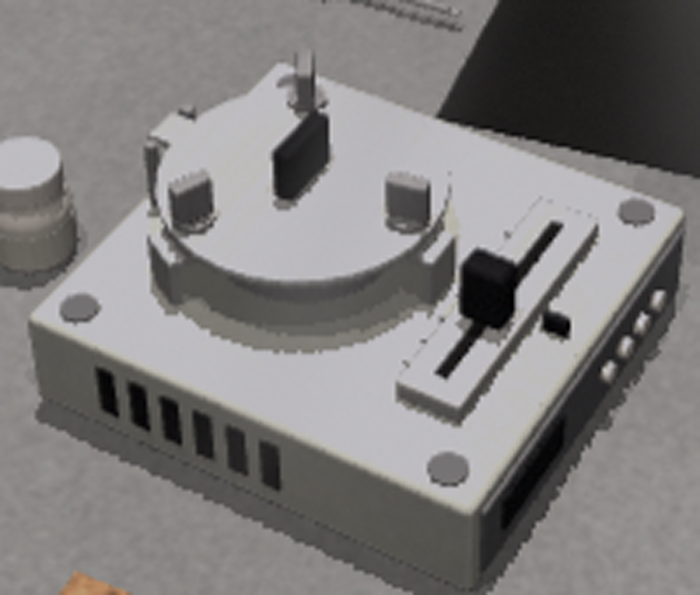

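The crops show crop pixels, 4x with offset (235,175). The handle top is at (298,213). The wings are at (200,147), (407,166) and (286,335), all pointing radially, so all three are fastened. The fader grip is at (249,436), the tab at (278,493), and the deck corners are at about (98,43), (527,82), (495,547) and (48,510).

```bash
python3 - <<'E'
from h import *
T=Cam("top");S=Cam("side");np.set_printoptions(precision=4,suppress=True)
print("cams",T.c,S.c)
f=lambda U,V:[(U+.5)/4-.5+235,(V+.5)/4-.5+175]
C=T.on([f(98,43),f(527,82),f(495,546),f(48,510)],.07);print("corners",C,np.linalg.norm(C-np.roll(C,1,0),axis=1))
ctr=C.mean(0); d=(C[0]+C[1]-C[2]-C[3]);yaw=np.arctan2(d[1],d[0]);e=(C[0]+C[3]-C[1]-C[2]);yaw2=np.arctan2(-e[0],e[1])
print("yaws",yaw,yaw2)
y=(yaw+yaw2)/2;Rz=np.array([[np.cos(y),-np.sin(y)],[np.sin(y),np.cos(y)]])
well=ctr[:2]-Rz@[-.04,0];print("well",well)
def blob(c,m,box):
    x0,y0,x1,y1=box;k=np.zeros(m.shape,np.uint8);k[y0:y1,x0:x1]=m[y0:y1,x0:x1]*255
    n,_,st,ce=cv2.connectedComponentsWithStats(k);return [(st[i,4],ce[i].round(2),st[i,:4]) for i in range(1,n) if st[i,4]>6]
gT=cv2.cvtColor(T.img,6);gS=cv2.cvtColor(S.img,6)
for n,b in(("handle",(295,220,325,240)),("fader",(290,275,305,292)),("tab",(300,293,310,304))):
    print(n,blob(T,gT<70,b))
print("loggers dark stems top:")
hsv=cv2.cvtColor(T.img,40)
print(blob(T,(hsv[...,1]<60),(145,222,222,308)))
hS=cv2.cvtColor(S.img,40);print(blob(S,(hS[...,1]<60),(215,365,335,460)))
cal=lambda x,y_,z:np.r_[well+Rz@[x,y_],z]
print("pred handle px",T.px(cal(0,0,.15)),S.px(cal(0,0,.15)))
for k,a in enumerate((np.pi/3,np.pi,-np.pi/3)):
    X=cal(.07*np.cos(a),.07*np.sin(a),.1455);u=T.px(X)[0];v=S.px(X)[0];print(X,"topcrop",(u-[235,175])*4,"sidecrop",(v-[220,195])*3.5)
print("fader z", T.on(f(249,432),.1245), "tab",T.on(f(278,490),.082), "handle",T.on(f(298,211),.15))
for P in(T.on(f(249,432),.1245), T.on(f(278,490),.082), T.on(f(298,211),.15)):print("cal frame",Rz.T@(P[0,:2]-well))
v=np.vstack([T.img[222:345,140:245]]);w=S.img[355:460,215:320]
cv2.imwrite("pics/log.png",np.hstack([cv2.resize(v,(400,468),interpolation=2),cv2.resize(w,(400,468),interpolation=2)]))
E
```

```text
cams [0.4525 0.0025 1.2279] [0.1549 0.814  0.9395]
corners [[ 0.7031  0.1156  0.07  ]
 [ 0.675  -0.1491  0.07  ]
 [ 0.3914 -0.1222  0.07  ]
 [ 0.4172  0.1471  0.07  ]] [0.2876 0.2662 0.2849 0.2705]
yaws -0.10233813390745229 -0.10052752962135743
well [ 0.5865 -0.0062]
handle [(np.int32(116), array([309.05, 228.16]), array([300, 225,  19,   7], dtype=int32))]
fader [(np.int32(114), array([296.93, 283.56]), array([290, 278,  15,  12], dtype=int32))]
tab [(np.int32(8), array([304.38, 297.62]), array([304, 296,   2,   5], dtype=int32))]
loggers dark stems top:
[(np.int32(131), array([145.82, 244.01]), array([145, 222,   4,  60], dtype=int32)), (np.int32(44), array([199.5, 222. ]), array([178, 222,  44,   1], dtype=int32)), (np.int32(20), array([188.55, 239.65]), array([186, 238,   6,   4], dtype=int32)), (np.int32(24), array([161.12, 246.58]), array([158, 245,   8,   4], dtype=int32)), (np.int32(85), array([220.62, 285.07]), array([219, 253,   3,  55], dtype=int32)), (np.int32(142), array([201.1 , 268.03]), array([194, 262,  15,  12], dtype=int32)), (np.int32(160), array([163.21, 273.77])
[... 580 characters left out ...]
436.28]), array([254, 418,  20,  35], dtype=int32)), (np.int32(414), array([327.33, 446.67]), array([314, 422,  21,  38], dtype=int32)), (np.int32(30), array([218.17, 457.67]), array([215, 455,  10,   5], dtype=int32))]
pred handle px [[309.3108 227.5029]] [[305.737  232.1316]]
[0.6274 0.0506 0.1455] topcrop [197.4496 141.698 ] sidecrop [189.0371 177.7184]
[0.5168 0.0009 0.1455] topcrop [286.613  332.4325] sidecrop [407.8298 176.678 ]
[ 0.6152 -0.07    0.1455] topcrop [407.4058 159.9129] sidecrop [304.1732  58.7119]
fader z [[0.4617 0.0243 0.1245]] tab [[0.4272 0.0082 0.082 ]] handle [[ 0.5868 -0.0058  0.15  ]]
cal frame [-0.1272  0.0177]
cal frame [-0.1599 -0.0018]
cal frame [0.0003 0.0004]
```

View pics/log.png

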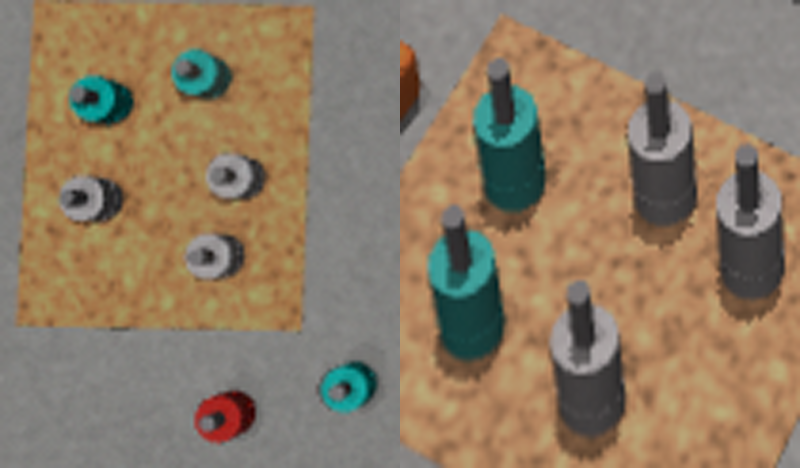

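The crop confirms the choice. The three grey-white loggers stand at left-panel stems (69,197), (228,176) and (206,257), and the turquoise and red ones are excluded. The calibrator pose is consistent with the handle, wings, fader and tab: well about (0.587,-0.006), yaw -0.101. Next I head for the fader, while the jaw axis turns towards the track direction.

>>> apply_moves --motion '[{"slide":[0.36,1,0],"twist":[0,0,-0.44]},{"slide":[0.36,1,0],"twist":[0,0,-0.44]},{"slide":[0.36,1,0],"twist":[0,0,-0.44]},{"slide":[0.36,1,0],"twist":[0,0,-0.44]},{"slide":[0.36,1,0],"twist":[0,0,-0.44]},{"slide":[0.36,1,0],"twist":[0,0,-0.44]},{"slide":[0.36,1,0],"twist":[0,0,-0.44]},{"slide":[0.36,1,0],"twist":[0,0,-0.44]},{"slide":[0.36,1,0],"twist":[0,0,-0.44]},{"slide":[0.36,1,0],"twist":[0,0,-0.44]}]'

```text
t: 1.13
ee_pos: [0.3327, -0.3288, 0.2362]
orientation: [0.998, -0.065, -0.0, 0.0]
wrist_force: [1.3, 0.3, 0.3]
opening: 0.998
```

>>> apply_moves --motion '[{"slide":[0.42,1,0],"twist":[0,0,0.03]},{"slide":[0.42,1,0],"twist":[0,0,0.03]},{"slide":[0.42,1,0],"twist":[0,0,0.03]},{"slide":[0.42,1,0],"twist":[0,0,0.03]},{"slide":[0.42,1,0],"twist":[0,0,0.03]},{"slide":[0.42,1,0],"twist":[0,0,0.03]},{"slide":[0.42,1,0],"twist":[0,0,0.03]},{"slide":[0.42,1,0],"twist":[0,0,0.03]},{"slide":[0.42,1,0],"twist":[0,0,0.03]},{"slide":[0.42,1,0],"twist":[0,0,0.03]}]'

```text
t: 1.97
ee_pos: [0.4611, -0.0129, 0.239]
orientation: [0.999, -0.052, 0.004, 0.002]
wrist_force: [0.4, -0.9, -0.1]
opening: 0.998
```

>>> apply_moves --motion '[{"slide":[0.1,0.7,0]},{"slide":[0.1,0.7,0]},{"slide":[0,0,0]}]'

```text
invalid input at $.motion[0]: expected keys slide, twist
```

>>> apply_moves --motion '[{"slide":[0,0.6,-0.6],"twist":[0,0,0]},{"slide":[0,0.6,-0.9],"twist":[0,0,0]},{"slide":[0,0,-0.9],"twist":[0,0,0]},{"slide":[0,0,-0.9],"twist":[0,0,0]},{"slide":[0,0,-0.9],"twist":[0,0,0]},{"slide":[0,0,-0.6],"twist":[0,0,0]},{"slide":[0,0,0],"twist":[0,0,0]}]'

```text
t: 2.55
ee_pos: [0.4656, 0.0334, 0.0949]
orientation: [0.999, -0.046, 0.011, 0.0]
wrist_force: [-0.9, 0.4, -1.2]
opening: 0.997
```

>>> apply_moves --motion '[{"slide":[0,0,0],"twist":[0,0,0]},{"slide":[0,0,0],"twist":[0,0,0]},{"slide":[0,0,0],"twist":[0,0,0]},{"slide":[0,0,0],"twist":[0,0,0]},{"slide":[0,0,0],"twist":[0,0,0]},{"slide":[0,0,0],"twist":[0,0,0]}]' --jaw 1 --squeeze 8

```text
t: 3.05
ee_pos: [0.469, 0.0332, 0.1001]
orientation: [0.999, -0.046, 0.014, 0.0]
wrist_force: [-0.3, 0.5, 0.8]
opening: 0.57
```

```bash
cat >> h.py <<'E'
from scipy.spatial.transform import Rotation as Ro
W=np.array([.5867,-.006]);Y=-.101
RZ=np.array([[np.cos(Y),-np.sin(Y)],[np.sin(Y),np.cos(Y)]])
def cal(x,y,z): return np.r_[W+RZ@[x,y],z]
def to(p,psi=None):
    "slide/twist totals (units) from here to TCP p, yaw psi, pointing straight down"
    o=sensors.observe(); q=Ro.from_quat(o["orientation"]); X=q.as_matrix()
    cur=np.arctan2(X[1,0],X[0,0]); psi=cur if psi is None else psi
    cs,sn=np.cos(psi),np.sin(psi); G=np.array([[cs,sn,0],[sn,-cs,0],[0,0,-1.]])
    print("t",round(o["t"],2),"pos",o["ee_pos"].round(4),"psi",round(cur,3),"open_mm",round(o["opening"]*88,1),"F",o["wrist_force"].round(1),
      "\n d(mm)",((np.array(p)-o["ee_pos"])*1e3).round(1),"slide units",((np.array(p)-o["ee_pos"])/.03).round(2),"twist units",((Ro.from_matrix(G)*q.inv()).as_rotvec()/.1).round(2))
E
python3 -c "
from h import *
to(cal(-.127,-.06,.094),-.101)"
```

```text
t 3.05 pos [0.469  0.0332 0.1001] psi -0.092 open_mm 50.2 F [-0.3  0.5  0.8] 
 d(mm) [-14.7 -86.   -6.1] slide units [-0.49 -2.87 -0.2 ] twist units [ 0.02  0.29 -0.09]
```

>>> apply_moves --motion '[{"slide":[-0.05,0,-0.06],"twist":[0,0.05,0]},{"slide":[-0.05,0,-0.06],"twist":[0,0.05,0]},{"slide":[-0.05,0,-0.06],"twist":[0,0.05,0]},{"slide":[-0.05,0,-0.06],"twist":[0,0.05,0]},{"slide":[-0.05,0,-0.06],"twist":[0,0.05,0]},{"slide":[-0.05,0,-0.06],"twist":[0,0.05,0]}]'

```text
t: 3.55
ee_pos: [0.4649, 0.0323, 0.0942]
orientation: [0.999, -0.046, 0.004, 0.001]
wrist_force: [-0.7, -0.8, 12.1]
opening: 0.226
```

```bash
python3 -c "
from h import *
to(cal(-.127,-.06,.094),-.101)"
```

```text
t 3.55 pos [0.4649 0.0323 0.0942] psi -0.093 open_mm 19.9 F [-0.7 -0.8 12.1] 
 d(mm) [-10.6 -85.1  -0.2] slide units [-0.35 -2.84 -0.01] twist units [ 0.03  0.08 -0.08]
```

>>> apply_moves --motion '[{"slide":[-0.05,-0.4,-0.02],"twist":[0,0,0]},{"slide":[-0.05,-0.4,-0.02],"twist":[0,0,0]},{"slide":[-0.05,-0.4,-0.02],"twist":[0,0,0]},{"slide":[-0.05,-0.4,-0.02],"twist":[0,0,0]},{"slide":[-0.05,-0.4,-0.02],"twist":[0,0,0]},{"slide":[-0.05,-0.4,-0.02],"twist":[0,0,0]}]'

```text
t: 4.05
ee_pos: [0.4577, -0.0367, 0.0941]
orientation: [0.999, -0.047, 0.005, -0.003]
wrist_force: [-0.3, 1.6, 5.8]
opening: 0.228
```

```bash
python3 -c "
from h import *
to(cal(-.127,-.06,.094),-.101)"
```

```text
t 4.05 pos [ 0.4577 -0.0367  0.0941] psi -0.093 open_mm 20.0 F [-0.3  1.6  5.8] 
 d(mm) [ -3.4 -16.2  -0.1] slide units [-0.11 -0.54 -0.  ] twist units [-0.06  0.1  -0.08]
```

Sliding freely. I continue gently to the end stop.

>>> apply_moves --motion '[{"slide":[-0.03,-0.25,-0.02],"twist":[0,0,0]},{"slide":[-0.03,-0.25,-0.02],"twist":[0,0,0]},{"slide":[-0.03,-0.2,-0.02],"twist":[0,0,0]},{"slide":[-0.02,-0.15,-0.02],"twist":[0,0,0]},{"slide":[-0.02,-0.15,-0.02],"twist":[0,0,0]}]'

```text
t: 4.47
ee_pos: [0.4554, -0.0582, 0.0937]
orientation: [0.998, -0.053, 0.005, -0.015]
wrist_force: [0.4, 15.9, 5.8]
opening: 0.372
```

```bash
python3 -c "
from h import *
to(cal(-.127,-.06,.094),-.101)"
```

```text
t 4.47 pos [ 0.4554 -0.0582  0.0937] psi -0.106 open_mm 32.7 F [ 0.4 15.9  5.8] 
 d(mm) [-1.1  5.3  0.3] slide units [-0.04  0.18  0.01] twist units [-0.3   0.12  0.04]
```

>>> apply_moves --motion '[{"slide":[0,0,0],"twist":[-0.05,0,0]},{"slide":[0,0.1,0],"twist":[-0.05,0.02,0]},{"slide":[0,0,0],"twist":[-0.05,0.02,0]},{"slide":[0,0,0.5],"twist":[-0.05,0.02,0]},{"slide":[0,0,0.8],"twist":[-0.05,0.02,0]},{"slide":[0,0,0.8],"twist":[-0.05,0.02,0]},{"slide":[0,0,0.3],"twist":[0,0,0]}]' --jaw -0.2

```text
t: 5.05
ee_pos: [0.4489, -0.0526, 0.1616]
orientation: [0.999, -0.053, -0.007, -0.0]
wrist_force: [0.5, 0.3, 0.4]
opening: 0.601
```

```bash
python3 -c "
from h import *
to(cal(-.07,0,.122),-.101)
T=Cam('top');S=Cam('side')
cv2.imwrite('pics/f.png',np.hstack([cv2.resize(T.img[180:320,240:380],(400,400),interpolation=2),cv2.resize(S.img[195:335,270:410],(400,400),interpolation=2)]))"
```

```text
t 5.05 pos [ 0.4489 -0.0526  0.1616] psi -0.106 open_mm 52.9 F [0.5 0.3 0.4] 
 d(mm) [ 68.1  53.6 -39.6] slide units [ 2.27  1.79 -1.32] twist units [-0.02 -0.14  0.05]
```

View pics/f.png

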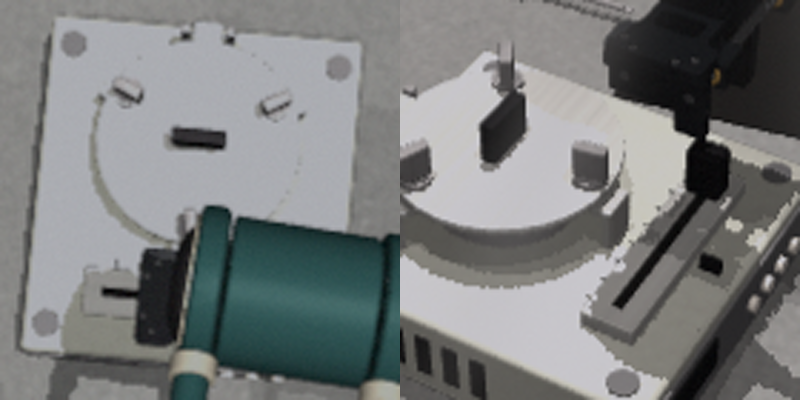

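```bash
python3 -c "
from h import *
S=Cam('side');np.set_printoptions(precision=4,suppress=True)
f=lambda u,v:[270+(u-400+.5)*.35-.5,195+(v+.5)*.35-.5]
for u,v,z in((709,148,.1245),(614,304,.084),(712,264,.082)): 
  P=S.on(f(u,v),z)[0];print(P,RZ.T@(P[:2]-W))
print(S.px(cal(-.127,-.06,.1245)),f(709,148))
g=cv2.cvtColor(S.img,6)[235:275,360:400];n,l,st,ce=cv2.connectedComponentsWithStats((g<40).astype(np.uint8));print(st,ce)
"
```

```text
[ 0.4503 -0.0509  0.1245] [-0.1311 -0.0584]
[0.4668 0.0764 0.084 ] [-0.1276  0.0699]
[0.4214 0.0136 0.082 ] [-0.1665  0.0029]
[[376.3208 245.3243]] [377.825, 246.475]
[[   0    0   40   40 1122]
 [   5    0   35   40  478]] [[20.123  21.5784]
 [18.0377 14.6213]]
```

>>> apply_moves --motion '[{"slide":[0.5,0.4,0.2],"twist":[0,-0.03,0]},{"slide":[0.5,0.4,0.1],"twist":[0,-0.03,0]},{"slide":[0.5,0.4,0],"twist":[0,-0.03,0]},{"slide":[0.45,0.35,0],"twist":[0,-0.03,0]},{"slide":[0,0,0],"twist":[0,0,0]}]'

```text
t: 5.62
ee_pos: [0.5027, -0.0048, 0.1596]
orientation: [0.998, -0.054, -0.008, -0.001]
wrist_force: [0.1, -0.9, 0.6]
opening: 0.597
```

```bash
python3 -c "
from h import *
to(cal(-.07,0,.122),-.101)
S=Cam('side')
cv2.imwrite('pics/f2.png',cv2.resize(S.img[180:320,270:430],(800,700),interpolation=2)[:600])"
```

```text
t 5.62 pos [ 0.5027 -0.0048  0.1596] psi -0.109 open_mm 52.5 F [ 0.1 -0.9  0.6] 
 d(mm) [ 14.4   5.9 -37.6] slide units [ 0.48  0.2  -1.25] twist units [-0.03 -0.16  0.08]
```

View pics/f2.png

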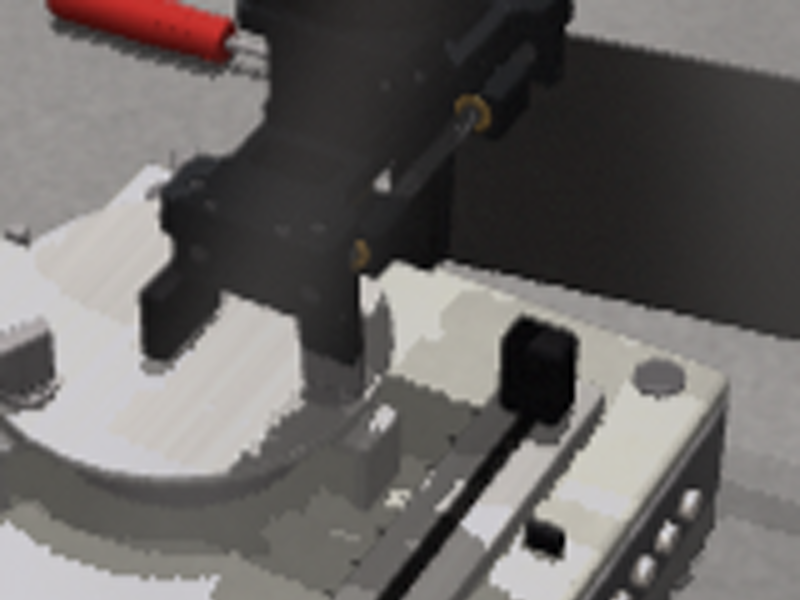

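```bash
python3 -c "
from h import *
S=Cam('side')
for y in(-.06,-.055):
  print(y,((S.px([cal(-.127+a*.014,y+b*.01,.1245) for a,b in((1,-1),(1,1),(-1,1),(-1,-1))])-[270,180]+.5)*5-.5).round())
"
```

```text
-0.06 [[514. 303.]
 [491. 332.]
 [554. 355.]
 [577. 326.]]
-0.055 [[508. 310.]
 [485. 339.]
 [548. 362.]
 [571. 333.]]
```

The fader is at its off end: measured relative to the tab, it sits about 61 mm from it, and the stop gave about 16 N. Next is the near screw.

>>> apply_moves --motion '[{"slide":[0.2,0.08,0],"twist":[0,-0.05,0.02]},{"slide":[0.2,0.08,0],"twist":[0,-0.05,0.02]},{"slide":[0.05,0.02,-0.3],"twist":[0,-0.05,0.02]},{"slide":[0.03,0.02,-0.35],"twist":[0,0,0.02]},{"slide":[0.02,0,-0.35],"twist":[0,0,0]}]'

```text
t: 6.13
ee_pos: [0.5147, -0.0015, 0.1266]
orientation: [0.999, -0.051, -0.001, -0.001]
wrist_force: [-0.1, -0.2, -0.1]
opening: 0.595
```

```bash
python3 -c "
from h import *
to(cal(-.07,0,.122),-.101)"
```

```text
t 6.13 pos [ 0.5147 -0.0015  0.1266] psi -0.102 open_mm 52.4 F [-0.1 -0.2 -0.1] 
 d(mm) [ 2.3  2.6 -4.6] slide units [ 0.08  0.09 -0.15] twist units [-0.01 -0.03  0.01]
```

>>> apply_moves --motion '[{"slide":[0.03,0.04,-0.05],"twist":[0,0,0]},{"slide":[0.03,0.04,-0.05],"twist":[0,0,0]},{"slide":[0.02,0,-0.02],"twist":[0,0,0]},{"slide":[0,0,-0.02],"twist":[0,0,0]},{"slide":[0,0,-0.02],"twist":[0,0,0]},{"slide":[0,0,-0.02],"twist":[0,0,0]},{"slide":[0,0,-0.02],"twist":[0,0,0]}]' --jaw 1 --squeeze 12

```text
t: 6.72
ee_pos: [0.5138, 0.0012, 0.1166]
orientation: [0.999, -0.052, -0.006, -0.001]
wrist_force: [-2.0, 0.2, 4.4]
opening: 0.256
```

```bash
python3 -c "
from h import *
to(cal(-.07,0,.122),-.101)"
```

```text
t 6.72 pos [0.5138 0.0012 0.1166] psi -0.103 open_mm 22.6 F [-2.   0.2  4.4] 
 d(mm) [ 3.2 -0.2  5.4] slide units [ 0.11 -0.01  0.18] twist units [-0.02 -0.11  0.02]
```

>>> apply_moves --motion '[{"slide":[0.05,0,0.12],"twist":[0,-0.04,0]},{"slide":[0.04,0,0.04],"twist":[0,-0.04,0]},{"slide":[0.02,0,0],"twist":[0,0,0]},{"slide":[0,0,0],"twist":[0,0,0]}]'

```text
t: 7.05
ee_pos: [0.5142, 0.0011, 0.1188]
orientation: [0.999, -0.051, -0.004, -0.001]
wrist_force: [-0.3, 0.4, -2.4]
opening: 0.257
```

```bash
python3 -c "
from h import *
to(cal(-.07,0,.122),1.5)"
```

```text
t 7.05 pos [0.5142 0.0011 0.1188] psi -0.103 open_mm 22.7 F [-0.3  0.4 -2.4] 
 d(mm) [ 2.9 -0.   3.2] slide units [ 0.1  -0.    0.11] twist units [ 0.05 -0.08 16.03]
```

The jaws stopped at 22.7 mm, so the tips are on the round washer under the wing. I raise a few mm and let them close on the wing.

>>> apply_moves --motion '[{"slide":[0.03,0,0.2],"twist":[0,-0.03,0]},{"slide":[0.03,0,0.1],"twist":[0,-0.03,0]},{"slide":[0.02,0,0.02],"twist":[0,0,0]},{"slide":[0,0,0],"twist":[0,0,0]},{"slide":[0,0,0],"twist":[0,0,0]}]'

```text
t: 7.47
ee_pos: [0.5163, 0.0011, 0.1283]
orientation: [0.999, -0.051, -0.001, -0.001]
wrist_force: [0.5, -0.5, -6.4]
opening: 0.116
```

```bash
python3 -c "
from h import *
to(cal(-.07,0,.124),1.5)"
```

```text
t 7.47 pos [0.5163 0.0011 0.1283] psi -0.103 open_mm 10.2 F [ 0.5 -0.5 -6.4] 
 d(mm) [ 0.8 -0.1 -4.3] slide units [ 0.03 -0.   -0.14] twist units [ 0.   -0.04 16.03]
```

>>> apply_moves --motion '[{"slide":[0.02,0,-0.04],"twist":[0,0,0.6]},{"slide":[0.01,0,-0.03],"twist":[0,0,1]},{"slide":[0,0,-0.02],"twist":[0,0,1]},{"slide":[0,0,0],"twist":[0,0,1]},{"slide":[0,0,0],"twist":[0,0,1]},{"slide":[0,0,0],"twist":[0,0,1]},{"slide":[0,0,0],"twist":[0,0,1]},{"slide":[0,0,0],"twist":[0,0,1]}]'

```text
t: 8.13
ee_pos: [0.5177, 0.0004, 0.1284]
orientation: [0.941, 0.338, -0.001, 0.0]
wrist_force: [-0.6, 1.1, -5.5]
opening: 0.111
```

```bash
python3 -c "
from h import *
to(cal(-.07,0,.124),1.5)"
```

```text
t 8.13 pos [5.177e-01 4.000e-04 1.284e-01] psi 0.69 open_mm 9.8 F [-0.6  1.1 -5.5] 
 d(mm) [-0.6  0.6 -4.4] slide units [-0.02  0.02 -0.15] twist units [ 0.02 -0.02  8.1 ]
```

Rotating well (0.79 rad so far). I finish the turn to about 1.5.

>>> apply_moves --motion '[{"slide":[0,0,-0.03],"twist":[0,0,1]},{"slide":[0,0,-0.03],"twist":[0,0,1]},{"slide":[0,0,0],"twist":[0,0,1]},{"slide":[0,0,0],"twist":[0,0,1]},{"slide":[0,0,0],"twist":[0,0,1]},{"slide":[0,0,0],"twist":[0,0,1]},{"slide":[0,0,0],"twist":[0,0,1]},{"slide":[0,0,0],"twist":[0,0,0.7]},{"slide":[0,0,0],"twist":[0,0,0.1]}]'

```text
t: 8.88
ee_pos: [0.5197, -0.0007, 0.1288]
orientation: [0.728, 0.686, 0.0, 0.002]
wrist_force: [0.2, 0.3, -4.0]
opening: 0.112
```

```bash
python3 -c "
from h import *
to(cal(-.07,0,.124),1.5)"
```

```text
t 8.88 pos [ 0.5197 -0.0007  0.1288] psi 1.512 open_mm 9.9 F [ 0.2  0.3 -4. ] 
 d(mm) [-2.6  1.7 -4.8] slide units [-0.09  0.06 -0.16] twist units [ 0.03  0.04 -0.12]
```

>>> apply_moves --motion '[{"slide":[0,0,0],"twist":[0,0,0]},{"slide":[0,0,0],"twist":[0,0,0]},{"slide":[0,0,0.3],"twist":[0,0,0]},{"slide":[0,0,0.8],"twist":[0,0,0]},{"slide":[0.5,0.2,0.4],"twist":[0,0,-0.9]},{"slide":[0.8,0.4,0],"twist":[0,0,-1]},{"slide":[0.8,0.4,0],"twist":[0,0,-1]},{"slide":[0.8,0.4,0],"twist":[0,0,-1]},{"slide":[0.6,0.3,0],"twist":[0,0,-1]},{"slide":[0,0,0],"twist":[0,0,-0.7]}]' --jaw 0.1

```text
t: 9.72
ee_pos: [0.6356, 0.052, 0.1899]
orientation: [0.898, 0.44, 0.008, 0.008]
wrist_force: [-0.1, -0.4, -0.7]
opening: 0.451
```

```bash
python3 -c "
from h import *
to(cal(.035,.0606,.125),.946)"
```

```text
t 9.72 pos [0.6356 0.052  0.1899] psi 0.912 open_mm 39.7 F [-0.1 -0.4 -0.7] 
 d(mm) [ -8.   -1.2 -64.9] slide units [-0.27 -0.04 -2.16] twist units [0.07 0.22 0.34]
```

>>> apply_moves --motion '[{"slide":[-0.12,-0.02,-0.3],"twist":[0.02,0.06,0.1]},{"slide":[-0.06,-0.01,-0.6],"twist":[0.02,0.06,0.1]},{"slide":[-0.03,0,-0.6],"twist":[0.02,0.06,0.1]},{"slide":[-0.02,0,-0.4],"twist":[0,0,0]},{"slide":[0,0,0],"twist":[0,0,0]}]'

```text
t: 10.13
ee_pos: [0.6325, 0.0519, 0.1367]
orientation: [0.89, 0.456, 0.006, 0.003]
wrist_force: [-1.1, 0.8, -0.1]
opening: 0.449
```

```bash
python3 -c "
from h import *
to(cal(.035,.0606,.125),.946)"
```

```text
t 10.13 pos [0.6325 0.0519 0.1367] psi 0.948 open_mm 39.5 F [-1.1  0.8 -0.1] 
 d(mm) [ -4.9  -1.1 -11.7] slide units [-0.16 -0.04 -0.39] twist units [-0.    0.14 -0.02]
```

>>> apply_moves --motion '[{"slide":[-0.12,-0.03,-0.2],"twist":[0,0.05,0]},{"slide":[-0.06,0,-0.13],"twist":[0,0.05,0]},{"slide":[-0.03,0,0],"twist":[0,0.04,0]},{"slide":[0,0,0],"twist":[0,0,0]},{"slide":[0,0,0],"twist":[0,0,0]},{"slide":[0,0,0],"twist":[0,0,0]}]' --jaw 1

```text
t: 10.63
ee_pos: [0.6253, 0.0497, 0.1274]
orientation: [0.89, 0.457, -0.0, 0.0]
wrist_force: [-0.5, -0.6, -2.3]
opening: 0.111
```

```bash
python3 -c "
from h import *
to(cal(.035,.0606,.125),2.56)"
```

```text
t 10.63 pos [0.6253 0.0497 0.1274] psi 0.949 open_mm 9.8 F [-0.5 -0.6 -2.3] 
 d(mm) [ 2.3  1.  -2.4] slide units [ 0.08  0.03 -0.08] twist units [ 0.    0.   16.11]
```

Gripped at 9.8 mm. Turn.

>>> apply_moves --motion '[{"slide":[0.02,0,0],"twist":[0,0,0.6]},{"slide":[0.02,0,0],"twist":[0,0,1]},{"slide":[0,0,0],"twist":[0,0,1]},{"slide":[0,0,0],"twist":[0,0,1]},{"slide":[0,0,0],"twist":[0,0,1]},{"slide":[0,0,0],"twist":[0,0,1]},{"slide":[0,0,0],"twist":[0,0,1]},{"slide":[0,0,0],"twist":[0,0,1]}]'

```text
t: 11.3
ee_pos: [0.6276, 0.0493, 0.1276]
orientation: [0.644, 0.765, 0.001, 0.001]
wrist_force: [1.2, -0.5, -2.0]
opening: 0.111
```

```bash
python3 -c "
from h import *
to(cal(.035,.0606,.125),2.56)"
```

```text
t 11.3 pos [0.6276 0.0493 0.1276] psi 1.742 open_mm 9.8 F [ 1.2 -0.5 -2. ] 
 d(mm) [ 0.   1.5 -2.6] slide units [ 0.    0.05 -0.09] twist units [-0.01  0.03  8.18]
```

>>> apply_moves --motion '[{"slide":[0,0,0],"twist":[0,0,1]},{"slide":[0,0,0],"twist":[0,0,1]},{"slide":[0,0,0],"twist":[0,0,1]},{"slide":[0,0,0],"twist":[0,0,1]},{"slide":[0,0,0],"twist":[0,0,1]},{"slide":[0,0,0],"twist":[0,0,1]},{"slide":[0,0,0],"twist":[0,0,1]},{"slide":[0,0,0],"twist":[0,0,0.7]},{"slide":[0,0,0],"twist":[0,0,0.1]}]'

```text
t: 12.05
ee_pos: [0.63, 0.0509, 0.1283]
orientation: [0.285, 0.959, 0.004, 0.002]
wrist_force: [-0.4, -0.9, -3.0]
opening: 0.11
```

```bash
python3 -c "
from h import *
to(cal(.035,-.0606,.125),1.994)"
```

```text
t 12.05 pos [0.63   0.0509 0.1283] psi 2.565 open_mm 9.7 F [-0.4 -0.9 -3. ] 
 d(mm) [ -14.6 -120.7   -3.3] slide units [-0.49 -4.02 -0.11] twist units [-0.05  0.08 -5.71]
```

>>> apply_moves --motion '[{"slide":[0,0,0],"twist":[0,0,0]},{"slide":[0,0,0],"twist":[0,0,0]},{"slide":[0,0,0.3],"twist":[0,0,0]},{"slide":[0,0,0.8],"twist":[0,0,0]},{"slide":[-0.1,-0.5,0.3],"twist":[0,0,-0.9]},{"slide":[-0.15,-0.9,0],"twist":[0,0,-1]},{"slide":[-0.15,-0.9,0],"twist":[0,0,-1]},{"slide":[-0.15,-0.9,0],"twist":[0,0,-1]},{"slide":[-0.1,-0.5,0],"twist":[0,0,-1]},{"slide":[-0.1,-0.1,-0.2],"twist":[0,0,-0.6]}]' --jaw 0.1

```text
t: 12.88
ee_pos: [0.6113, -0.0652, 0.1779]
orientation: [0.548, 0.837, 0.007, 0.01]
wrist_force: [0.6, 0.4, -0.0]
opening: 0.447
```

```bash
python3 -c "
from h import *
to(cal(.035,-.0606,.127),1.994)"
```

```text
t 12.88 pos [ 0.6113 -0.0652  0.1779] psi 1.982 open_mm 39.4 F [ 0.6  0.4 -0. ] 
 d(mm) [  4.1  -4.6 -50.9] slide units [ 0.14 -0.15 -1.7 ] twist units [-0.    0.24  0.12]
```

>>> apply_moves --motion '[{"slide":[0.05,-0.06,-0.4],"twist":[0,0.06,0.03]},{"slide":[0.03,-0.04,-0.6],"twist":[0,0.06,0.03]},{"slide":[0.02,-0.02,-0.4],"twist":[0,0.06,0.03]},{"slide":[0,0,-0.15],"twist":[0,0.04,0]},{"slide":[0,0,0],"twist":[0,0,0]}]'

```text
t: 13.3
ee_pos: [0.615, -0.0698, 0.1294]
orientation: [0.544, 0.839, 0.001, 0.001]
wrist_force: [-1.6, 0.0, -0.7]
opening: 0.452
```

```bash
python3 -c "
from h import *
to(cal(.035,-.0606,.127),1.994)"
```

```text
t 13.3 pos [ 0.615  -0.0698  0.1294] psi 1.991 open_mm 39.8 F [-1.6  0.  -0.7] 
 d(mm) [ 0.4 -0.  -2.4] slide units [ 0.01 -0.   -0.08] twist units [-0.    0.03  0.03]
```

>>> apply_moves --motion '[{"slide":[0,0,-0.06],"twist":[0,0,0]},{"slide":[0,0,0],"twist":[0,0,0]},{"slide":[0,0,0],"twist":[0,0,0]},{"slide":[0,0,0],"twist":[0,0,0]},{"slide":[0,0,0],"twist":[0,0,0]},{"slide":[0,0,0],"twist":[0,0,0]}]' --jaw 1

```text
t: 13.8
ee_pos: [0.6151, -0.0674, 0.1257]
orientation: [0.542, 0.84, 0.0, -0.0]
wrist_force: [0.3, -1.0, -2.0]
opening: 0.112
```

>>> apply_moves --motion '[{"slide":[0,0,0],"twist":[0,0,0.6]},{"slide":[0,0,0],"twist":[0,0,1]},{"slide":[0,0,0],"twist":[0,0,1]},{"slide":[0,0,0],"twist":[0,0,1]},{"slide":[0,0,0],"twist":[0,0,1]},{"slide":[0,0,0],"twist":[0,0,1]},{"slide":[0,0,0],"twist":[0,0,1]},{"slide":[0,0,0],"twist":[0,0,1]}]'

```text
t: 14.47
ee_pos: [0.6144, -0.0682, 0.1259]
orientation: [0.175, 0.985, -0.0, 0.0]
wrist_force: [0.9, -0.1, -2.2]
opening: 0.112
```

```bash
python3 -c "
from h import *
to(cal(.035,-.0606,.127),3.6)"
```

```text
t 14.47 pos [ 0.6144 -0.0682  0.1259] psi 2.79 open_mm 9.8 F [ 0.9 -0.1 -2.2] 
 d(mm) [ 1.1 -1.6  1.1] slide units [ 0.04 -0.05  0.04] twist units [0.01 0.   8.1 ]
```

>>> apply_moves --motion '[{"slide":[0,0,0],"twist":[0,0,1]},{"slide":[0,0,0],"twist":[0,0,1]},{"slide":[0,0,0],"twist":[0,0,1]},{"slide":[0,0,0],"twist":[0,0,1]},{"slide":[0,0,0],"twist":[0,0,1]},{"slide":[0,0,0],"twist":[0,0,1]},{"slide":[0,0,0],"twist":[0,0,1]},{"slide":[0,0,0],"twist":[0,0,0.7]},{"slide":[0,0,0],"twist":[0,0,0.1]}]'

```text
t: 15.22
ee_pos: [0.614, -0.0697, 0.1261]
orientation: [-0.233, 0.972, -0.001, 0.001]
wrist_force: [-0.3, 0.0, -2.6]
opening: 0.112
```

```bash
python3 -c "
from h import *
to(cal(0,0,.124),1.47)"
```

```text
t 15.22 pos [ 0.614  -0.0697  0.1261] psi -2.67 open_mm 9.9 F [-0.3  0.  -2.6] 
 d(mm) [-27.3  63.7  -2.1] slide units [-0.91  2.12 -0.07] twist units [  0.04  -0.   -21.43]
```

>>> apply_moves --motion '[{"slide":[0,0,0],"twist":[0,0,0]},{"slide":[0,0,0],"twist":[0,0,0]},{"slide":[0,0,0.3],"twist":[0,0,0]},{"slide":[0,0,0.8],"twist":[0,0,0]},{"slide":[0,-0.8,0.8],"twist":[0,0,-1]},{"slide":[0,-1,0.3],"twist":[0,0,-1]},{"slide":[0,-1,0],"twist":[0,0,-1]},{"slide":[0,-1,0],"twist":[0,0,-1]},{"slide":[0,-1,0],"twist":[0,0,-1]},{"slide":[0,-0.5,0],"twist":[0,0,-1]}]' --jaw 0.1

```text
t: 16.05
ee_pos: [0.6154, -0.2307, 0.205]
orientation: [0.079, 0.997, -0.002, 0.006]
wrist_force: [0.0, 0.8, 0.2]
opening: 0.452
```

```bash
python3 -c "
from h import *
to(cal(0,0,.124),1.47)
T=Cam('top');S=Cam('side')
cv2.imwrite('pics/s.png',np.hstack([cv2.resize(T.img[180:320,240:380],(400,400),interpolation=2),cv2.resize(S.img[195:335,250:390],(400,400),interpolation=2)]))"
```

```text
t 16.05 pos [ 0.6154 -0.2307  0.205 ] psi 2.983 open_mm 39.8 F [0.  0.8 0.2] 
 d(mm) [-28.7 224.7 -81. ] slide units [-0.96  7.49 -2.7 ] twist units [  0.12   0.06 -15.13]
```

View pics/s.png

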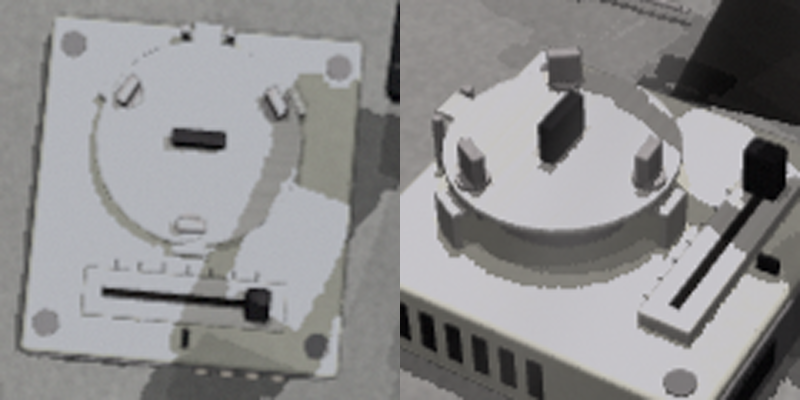

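All three wings now stand tangential, so they are loosened. The fader is at the right end (257,305) and the tab is untouched at (184,337). Now the handle.

>>> apply_moves --motion '[{"slide":[-0.1,0.5,0],"twist":[0,0,-1]},{"slide":[-0.1,0.8,0],"twist":[0,0,-1]},{"slide":[-0.1,0.9,0],"twist":[0,0,-1]},{"slide":[-0.1,0.9,0],"twist":[0,0,-1]},{"slide":[-0.1,0.9,0],"twist":[0,0,-1]},{"slide":[-0.1,0.9,0],"twist":[0,0,-1]},{"slide":[-0.1,0.9,0],"twist":[0,0,-1]},{"slide":[-0.1,0.8,0],"twist":[0,0,-1]},{"slide":[-0.1,0.5,0],"twist":[0,0,-1]},{"slide":[0,0.2,0],"twist":[0,0,-1]}]'

```text
t: 16.98
ee_pos: [0.5845, 0.0043, 0.2107]
orientation: [0.56, 0.829, -0.002, 0.005]
wrist_force: [0.1, -0.6, 0.6]
opening: 0.446
```

>>> apply_moves --motion '[{"slide":[0,0,0],"twist":[0,0,-1]},{"slide":[0,0,0],"twist":[0,0,-1]},{"slide":[0,0,-0.2],"twist":[0,0,-1]},{"slide":[0,0,-0.3],"twist":[0,0,-1]},{"slide":[0,0,-0.1],"twist":[0,0,-1]},{"slide":[0,0,0],"twist":[0,0,0]}]'

```text
t: 17.48
ee_pos: [0.5821, 0.0164, 0.1965]
orientation: [0.749, 0.662, -0.001, 0.004]
wrist_force: [0.6, -0.3, -0.2]
opening: 0.447
```

```bash
python3 -c "
from h import *
to(cal(0,0,.124),1.47)"
```

```text
t 17.48 pos [0.5821 0.0164 0.1965] psi 1.448 open_mm 39.3 F [ 0.6 -0.3 -0.2] 
 d(mm) [  4.6 -22.4 -72.5] slide units [ 0.15 -0.75 -2.42] twist units [0.07 0.04 0.22]
```

>>> apply_moves --motion '[{"slide":[0.05,-0.25,-0.2],"twist":[0.02,0.01,0.1]},{"slide":[0.05,-0.25,-0.4],"twist":[0.02,0.01,0.1]},{"slide":[0.05,-0.15,-0.6],"twist":[0.02,0.01,0]},{"slide":[0,-0.05,-0.6],"twist":[0,0,0]},{"slide":[0,0,-0.35],"twist":[0,0,0]},{"slide":[0,0,0],"twist":[0,0,0]}]'

```text
t: 17.98
ee_pos: [0.5878, -0.0036, 0.133]
orientation: [0.733, 0.68, 0.003, 0.003]
wrist_force: [-0.3, 0.3, 1.0]
opening: 0.451
```

```bash
python3 -c "
from h import *
to(cal(0,0,.122),1.47)"
```

```text
t 17.98 pos [ 0.5878 -0.0036  0.133 ] psi 1.497 open_mm 39.7 F [-0.3  0.3  1. ] 
 d(mm) [ -1.1  -2.4 -11. ] slide units [-0.04 -0.08 -0.37] twist units [ 0.    0.07 -0.27]
```

>>> apply_moves --motion '[{"slide":[-0.02,-0.03,-0.15],"twist":[0,0.02,-0.1]},{"slide":[-0.02,-0.03,-0.15],"twist":[0,0.02,-0.1]},{"slide":[0,-0.02,-0.03],"twist":[0,0,-0.05]},{"slide":[0,0,0.02],"twist":[0,0,0]},{"slide":[0,0,0],"twist":[0,0,0]},{"slide":[0,0,0],"twist":[0,0,0]},{"slide":[0,0,0],"twist":[0,0,0]}]' --jaw 1 --squeeze 40

```text
t: 18.57
ee_pos: [0.5871, -0.006, 0.1244]
orientation: [0.74, 0.672, 0.002, 0.001]
wrist_force: [0.1, -0.2, -3.0]
opening: 0.134
```

```bash
python3 -c "
from h import *
to([.4897,-.3148,.2])"
```

```text
t 18.57 pos [ 0.5871 -0.006   0.1244] psi 1.474 open_mm 11.8 F [ 0.1 -0.2 -3. ] 
 d(mm) [ -97.4 -308.8   75.6] slide units [ -3.25 -10.29   2.52] twist units [0.   0.04 0.  ]
```

>>> apply_moves --motion '[{"slide":[0,0,0.15],"twist":[0,0,0]},{"slide":[0,0,0.3],"twist":[0,0,0]},{"slide":[0,0,0.3],"twist":[0,0,0]},{"slide":[0,0,0.3],"twist":[0,0,0]}]'

```text
t: 18.9
ee_pos: [0.5834, -0.0056, 0.1543]
orientation: [0.74, 0.672, -0.002, -0.002]
wrist_force: [-0.1, -1.0, -4.7]
opening: 0.137
```

```bash
python3 -c "
from h import *
to([.4897,-.3148,.2],1.47)"
```

```text
t 18.9 pos [ 0.5834 -0.0056  0.1543] psi 1.475 open_mm 12.1 F [-0.1 -1.  -4.7] 
 d(mm) [ -93.7 -309.2   45.7] slide units [ -3.12 -10.31   1.52] twist units [-0.01 -0.05 -0.05]
```

>>> apply_moves --motion '[{"slide":[0,0,0.5],"twist":[0,0,0]},{"slide":[0,0,0.6],"twist":[0,0,0]},{"slide":[0,-0.2,0.4],"twist":[0,0,0]},{"slide":[-0.1,-0.5,0.1],"twist":[0,0,0]},{"slide":[-0.25,-0.8,0],"twist":[0,0,0]},{"slide":[-0.25,-0.8,0],"twist":[0,0,0]},{"slide":[-0.25,-0.8,0],"twist":[0,0,0]},{"slide":[-0.25,-0.8,0],"twist":[0,0,0]},{"slide":[-0.25,-0.8,0],"twist":[0,0,0]},{"slide":[-0.25,-0.8,0],"twist":[0,0,0]}]'

```text
t: 19.73
ee_pos: [0.5378, -0.1746, 0.2189]
orientation: [0.737, 0.676, 0.004, 0.005]
wrist_force: [-0.0, -0.2, -4.1]
opening: 0.137
```

```bash
python3 -c "
from h import *
to([.4897,-.3148,.0384],1.47)"
```

```text
t 19.73 pos [ 0.5378 -0.1746  0.2189] psi 1.484 open_mm 12.1 F [-0.  -0.2 -4.1] 
 d(mm) [ -48.1 -140.2 -180.5] slide units [-1.6  -4.67 -6.02] twist units [ 0.02  0.12 -0.14]
```

>>> apply_moves --motion '[{"slide":[-0.3,-0.85,0],"twist":[0,0.03,0]},{"slide":[-0.3,-0.85,0],"twist":[0,0.03,0]},{"slide":[-0.3,-0.85,0],"twist":[0,0.03,0]},{"slide":[-0.25,-0.7,-0.2],"twist":[0,0,0]},{"slide":[-0.15,-0.5,-0.4],"twist":[0,0,0]},{"slide":[-0.1,-0.3,-0.6],"twist":[0,0,0]},{"slide":[0,0,-0.6],"twist":[0,0,0]},{"slide":[0,0,-0.3],"twist":[0,0,0]}]'

```text
t: 20.4
ee_pos: [0.4927, -0.3142, 0.1671]
orientation: [0.739, 0.673, 0.001, 0.011]
wrist_force: [0.3, 1.3, -4.9]
opening: 0.131
```

```bash
python3 -c "
from h import *
to([.4897,-.3148,.0384],1.47)"
```

```text
t 20.4 pos [ 0.4927 -0.3142  0.1671] psi 1.478 open_mm 11.5 F [ 0.3  1.3 -4.9] 
 d(mm) [  -3.    -0.6 -128.7] slide units [-0.1  -0.02 -4.29] twist units [ 0.16  0.16 -0.08]
```

>>> apply_moves --motion '[{"slide":[-0.02,0,-0.5],"twist":[0.02,0.02,0]},{"slide":[-0.02,0,-0.7],"twist":[0.02,0.02,0]},{"slide":[-0.02,0,-0.7],"twist":[0.02,0.02,0]},{"slide":[-0.02,0,-0.7],"twist":[0.02,0.02,0]},{"slide":[0,0,-0.6],"twist":[0.02,0.02,0]},{"slide":[0,0,-0.3],"twist":[0.02,0.02,0]},{"slide":[0,0,-0.1],"twist":[0.02,0.02,0]}]'

```text
t: 20.98
ee_pos: [0.4912, -0.3164, 0.06]
orientation: [0.739, 0.674, 0.001, 0.004]
wrist_force: [-0.8, 0.1, -3.6]
opening: 0.13
```

```bash
python3 -c "
from h import *
to([.4897,-.3148,.0384],1.47)"
```

```text
t 20.98 pos [ 0.4912 -0.3164  0.06  ] psi 1.478 open_mm 11.5 F [-0.8  0.1 -3.6] 
 d(mm) [ -1.5   1.6 -21.6] slide units [-0.05  0.05 -0.72] twist units [ 0.05  0.06 -0.08]
```

>>> apply_moves --motion '[{"slide":[0,0,-0.2],"twist":[0.01,0.01,0]},{"slide":[0,0,-0.2],"twist":[0.01,0.01,0]},{"slide":[0,0,-0.15],"twist":[0.01,0.01,0]},{"slide":[0,0,-0.12],"twist":[0.01,0.01,0]},{"slide":[0,0,-0.06],"twist":[0,0,0]}]'

```text
t: 21.4
ee_pos: [0.4942, -0.318, 0.0402]
orientation: [0.739, 0.674, 0.001, 0.004]
wrist_force: [0.3, 0.2, -3.5]
opening: 0.132
```

```bash
python3 -c "
from h import *
to([.4897,-.3148,.0384],1.47)"
```

```text
t 21.4 pos [ 0.4942 -0.318   0.0402] psi 1.479 open_mm 11.6 F [ 0.3  0.2 -3.5] 
 d(mm) [-4.5  3.2 -1.8] slide units [-0.15  0.11 -0.06] twist units [ 0.04  0.07 -0.09]
```

>>> apply_moves --motion '[{"slide":[-0.03,0.03,-0.06],"twist":[0,0.02,0]},{"slide":[-0.03,0.03,-0.06],"twist":[0,0.02,0]},{"slide":[0,0,-0.06],"twist":[0,0,0]}]'

```text
t: 21.65
ee_pos: [0.4939, -0.3177, 0.0383]
orientation: [0.739, 0.674, -0.0, 0.004]
wrist_force: [-6.4, 4.6, 12.7]
opening: 0.132
```

```bash
python3 -c "
from h import *
to([.4897,-.3148,.0384],1.47)"
```

```text
t 21.65 pos [ 0.4939 -0.3177  0.0383] psi 1.479 open_mm 11.6 F [-6.4  4.6 12.7] 
 d(mm) [-4.2  2.9  0.1] slide units [-0.14  0.1   0.  ] twist units [ 0.07  0.05 -0.09]
```

>>> apply_moves --motion '[{"slide":[0,0,0],"twist":[0,0,0]},{"slide":[0,0,0.02],"twist":[0,0,0]},{"slide":[0,0,0.02],"twist":[0,0,0]},{"slide":[0,0,0.1],"twist":[0,0,0]},{"slide":[0,0,0.4],"twist":[0,0,0]},{"slide":[0,0,0.9],"twist":[0,0,0]},{"slide":[0,0,1],"twist":[0,0,0]},{"slide":[0,0,1],"twist":[0,0,0]},{"slide":[0,0,1],"twist":[0,0,0]},{"slide":[0,0,0.6],"twist":[0,0,0]}]' --jaw 0.1 --squeeze 12

```text
t: 22.48
ee_pos: [0.4931, -0.3167, 0.1989]
orientation: [0.739, 0.674, -0.0, 0.004]
wrist_force: [1.6, -0.9, 0.5]
opening: 0.449
```

```bash
python3 -c "
from h import *
to([.6,.2,.2])
T=Cam('top');S=Cam('side')
cv2.imwrite('pics/t2.png',np.hstack([cv2.resize(T.img[180:320,240:380],(400,400),interpolation=2),cv2.resize(S.img[355:460,215:320],(400,400),interpolation=2)]))
cv2.imwrite('pics/t3.png',np.hstack([cv2.resize(T.img[215:325,380:490],(400,400),interpolation=2),cv2.resize(T.img[222:345,140:245],(400,468),interpolation=2)[:400]]))"
```

```text
t 22.48 pos [ 0.4931 -0.3167  0.1989] psi 1.479 open_mm 39.5 F [ 1.6 -0.9  0.5] 
 d(mm) [106.9 516.7   1.1] slide units [ 3.56 17.22  0.04] twist units [ 0.06  0.04 -0.  ]
```

View pics/t2.png

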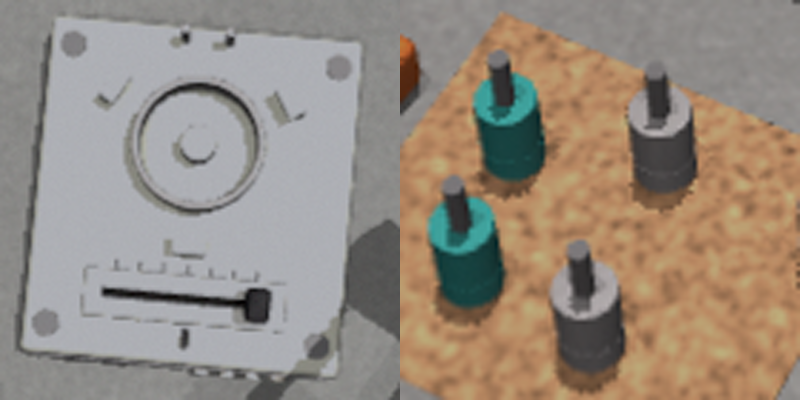

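View pics/t3.png

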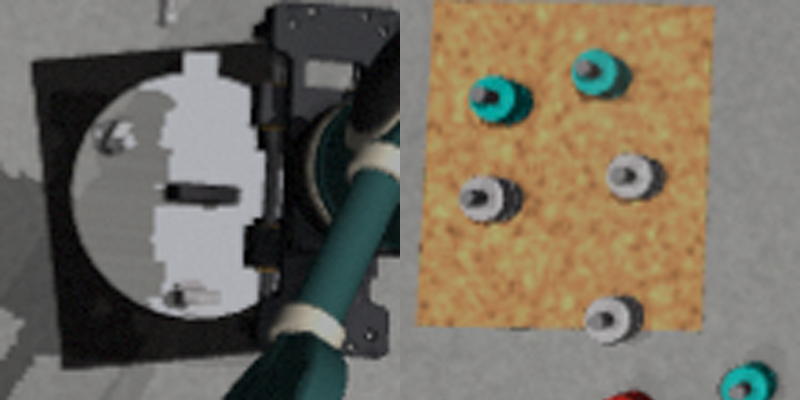

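The cover stands on the mat, screws down, with its centre near the middle. Logger C has been knocked and is now at right-panel (600,320). A (471,198) and B (628,176) are unchanged.

```bash
python3 -c "
from h import *
np.set_printoptions(precision=4,suppress=True)
T=Cam('top');S=Cam('side')
k=105/400;q=lambda x,y:[140+(x-400+.5)*k-.5,222+(y+.5)*123/468-.5]
for n,x,y in(('A',471,198),('B',628,176),('C',602,320)): print(n,q(x,y),T.on(q(x,y),.075))
s=lambda x,y:[215+(x-400+.5)*k-.5,355+(y+.5)*k-.5]
print('tri A',tri(T,q(471,198),S,s(579,249)),'tri B',tri(T,q(628,176),S,s(655,70)))
w=lambda x,y:[240+(x+.5)*.35-.5,180+(y+.5)*.35-.5]
for n,x,y,z in(('coretop',199,144,.104),('fader',258,300,.1245),('tab',184,335,.082)):
  P=T.on(w(x,y),z)[0];print(n,P,RZ.T@(P[:2]-W))
a=(np.arange(40)/40*2*np.pi);im=cv2.resize(T.img[180:300,250:370],(960,960),interpolation=2)[100:660,100:800].copy()
for rr,z in((.05,.11),(.056,.11),(.015,.104)):
  p=(T.px([cal(rr*np.cos(t),rr*np.sin(t),z) for t in a])-[250,180]+.5)*8-[100,100]
  for u in p: cv2.circle(im,tuple(u.astype(int)),1,(0,0,255),-1)
cv2.imwrite('pics/w.png',im)
"
```

```text
A [158.26875, 273.6698717948718] [[0.489  0.3584 0.075 ]]
B [199.48125, 267.8878205128205] [[0.5013 0.2599 0.075 ]]
C [192.65625, 305.73397435897436] [[0.411  0.2754 0.075 ]]
tri A (array([0.4895, 0.3599, 0.071 ]), np.float64(0.000934265204489078)) tri B (array([0.5032, 0.2622, 0.068 ]), np.float64(0.0034823217676629215))
coretop [ 0.586  -0.0065  0.104 ] [-0.0006 -0.0006]
fader [ 0.4558 -0.0522  0.1245] [-0.1256 -0.0591]
tab [0.4277 0.0083 0.082 ] [-0.1596 -0.0018]
```

View pics/w.png

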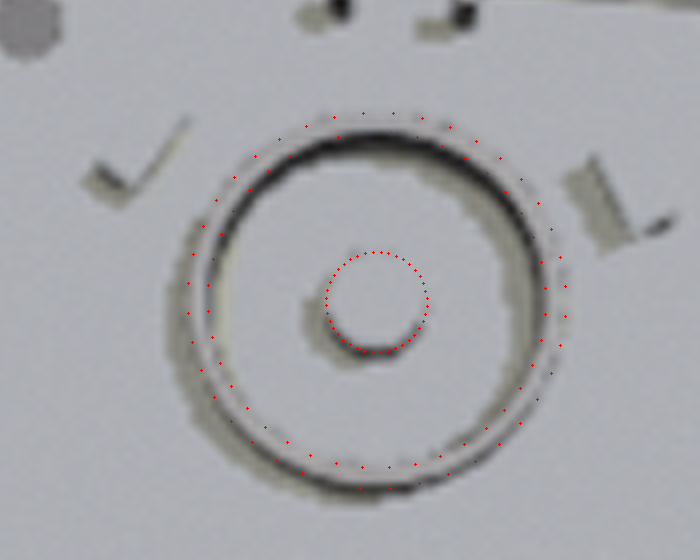

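The overlay fits the collar and core to within about 1 mm, so the well centre (0.5867,-0.006) is confirmed, and the fader reads -0.059 (off). Next is logger B, grasped by its stem at about (0.501,0.260).

>>> apply_moves --motion '[{"slide":[0,0.6,0],"twist":[0,0,0]},{"slide":[0,1,0],"twist":[0,0,0]},{"slide":[0,1,0],"twist":[0,0,0]},{"slide":[0,1,0],"twist":[0,0,0]},{"slide":[0,1,0],"twist":[0,0,0]},{"slide":[0,1,0],"twist":[0,0,0]},{"slide":[0,1,0],"twist":[0,0,0]},{"slide":[0,1,0],"twist":[0,0,0]},{"slide":[0,1,0],"twist":[0,0,0]},{"slide":[0,1,0],"twist":[0,0,0]}]' --jaw 0.3

```text
t: 23.52
ee_pos: [0.476, -0.0179, 0.1725]
orientation: [0.742, 0.67, -0.011, -0.013]
wrist_force: [-0.9, -0.4, 0.1]
opening: 0.351
```

>>> apply_moves --motion '[{"slide":[0,1,0],"twist":[0,0,0]},{"slide":[0,1,0],"twist":[0,0,0]},{"slide":[0,1,0],"twist":[0,0,0]},{"slide":[0,1,0],"twist":[0,0,0]},{"slide":[0,1,0],"twist":[0,0,0]},{"slide":[0,1,0],"twist":[0,0,0]},{"slide":[0,1,-0.2],"twist":[0,0,0]},{"slide":[0,0.8,-0.3],"twist":[0,0,0]},{"slide":[0,0.4,-0.4],"twist":[0,0,0]},{"slide":[0,0,-0.3],"twist":[0,0,0]}]'

```text
t: 24.35
ee_pos: [0.4581, 0.2426, 0.1147]
orientation: [0.74, 0.671, -0.025, -0.023]
wrist_force: [0.3, -0.3, -0.0]
opening: 0.349
```

```bash
python3 -c "
from h import *
to([.5013,.26,.049],1.47)"
```

```text
t 24.35 pos [0.4581 0.2426 0.1147] psi 1.473 open_mm 30.7 F [ 0.3 -0.3 -0. ] 
 d(mm) [ 43.2  17.4 -65.7] slide units [ 1.44  0.58 -2.19] twist units [ 0.   -0.68 -0.03]
```

>>> apply_moves --motion '[{"slide":[0.3,0.15,0],"twist":[0,-0.15,0]},{"slide":[0.4,0.15,0],"twist":[0,-0.15,0]},{"slide":[0.4,0.15,-0.1],"twist":[0,-0.15,0]},{"slide":[0.2,0.05,-0.2],"twist":[0,-0.15,0]},{"slide":[0.05,0,-0.1],"twist":[0,-0.05,0]},{"slide":[0,0,0],"twist":[0,0,0]}]'

```text
t: 24.85
ee_pos: [0.5002, 0.254, 0.0958]
orientation: [0.742, 0.671, -0.005, 0.0]
wrist_force: [-0.6, 0.8, -0.8]
opening: 0.346
```

```bash
python3 -c "
from h import *
to([.5013,.26,.049],1.47)"
```

```text
t 24.85 pos [0.5002 0.254  0.0958] psi 1.471 open_mm 30.4 F [-0.6  0.8 -0.8] 
 d(mm) [  1.1   6.  -46.8] slide units [ 0.04  0.2  -1.56] twist units [ 0.07 -0.06 -0.01]
```

>>> apply_moves --motion '[{"slide":[0.02,0.12,-0.1],"twist":[0.02,-0.02,0]},{"slide":[0,0.06,-0.4],"twist":[0.02,-0.02,0]},{"slide":[0,0.03,-0.5],"twist":[0.02,0,0]},{"slide":[0,0,-0.35],"twist":[0,0,0]},{"slide":[0,0,-0.12],"twist":[0,0,0]},{"slide":[0,0,0],"twist":[0,0,0]}]'

```text
t: 25.35
ee_pos: [0.5048, 0.2597, 0.0529]
orientation: [0.743, 0.669, 0.002, 0.0]
wrist_force: [-1.1, 1.4, 0.9]
opening: 0.35
```

```bash
python3 -c "
from h import *
to([.5013,.26,.049],1.47)"
```

```text
t 25.35 pos [0.5048 0.2597 0.0529] psi 1.466 open_mm 30.8 F [-1.1  1.4  0.9] 
 d(mm) [-3.5  0.3 -3.9] slide units [-0.12  0.01 -0.13] twist units [-0.02  0.04  0.04]
```

>>> apply_moves --motion '[{"slide":[-0.08,0,-0.05],"twist":[0,0,0]},{"slide":[-0.03,0,-0.02],"twist":[0,0,0]},{"slide":[0,0,0],"twist":[0,0,0]},{"slide":[0,0,0],"twist":[0,0,0]},{"slide":[0,0,0],"twist":[0,0,0]}]' --jaw 1 --squeeze 15

```text
t: 25.77
ee_pos: [0.5019, 0.2599, 0.0523]
orientation: [0.743, 0.669, 0.003, 0.001]
wrist_force: [0.2, 0.0, -1.3]
opening: 0.105
```

```bash
python3 -c "
from h import *
to([.5013,.26,.049],1.47)"
```

```text
t 25.77 pos [0.5019 0.2599 0.0523] psi 1.466 open_mm 9.3 F [ 0.2  0.  -1.3] 
 d(mm) [-0.6  0.1 -3.3] slide units [-0.02  0.   -0.11] twist units [-0.03  0.05  0.04]
```

>>> apply_moves --motion '[{"slide":[0,0,0.3],"twist":[0,0,0]},{"slide":[0,0,0.8],"twist":[0,0,0]},{"slide":[0,0,1],"twist":[0,0,0]},{"slide":[0,0,1],"twist":[0,0,0]},{"slide":[0,0,1],"twist":[0,0,0]},{"slide":[0.2,-0.4,0.7],"twist":[0,0,0]},{"slide":[0.35,-0.8,0.2],"twist":[0,0,0]},{"slide":[0.35,-0.8,0],"twist":[0,0,0]},{"slide":[0.35,-0.8,0],"twist":[0,0,0]},{"slide":[0.35,-0.8,0],"twist":[0,0,0]}]'

```text
t: 26.6
ee_pos: [0.5478, 0.1521, 0.2185]
orientation: [0.74, 0.672, 0.006, 0.002]
wrist_force: [0.2, 0.1, -0.1]
opening: 0.106
```

```bash
python3 -c "
from h import *
to(cal(.0325,0,.19),1.47)"
```

```text
t 26.6 pos [0.5478 0.1521 0.2185] psi 1.475 open_mm 9.3 F [ 0.2  0.1 -0.1] 
 d(mm) [  71.2 -161.4  -28.5] slide units [ 2.37 -5.38 -0.95] twist units [-0.06  0.11 -0.05]
```

>>> apply_moves --motion '[{"slide":[0.4,-0.9,0],"twist":[0,0.02,0]},{"slide":[0.4,-0.9,0],"twist":[0,0.02,0]},{"slide":[0.4,-0.9,0],"twist":[0,0.02,0]},{"slide":[0.4,-0.9,0],"twist":[0,0.02,0]},{"slide":[0.3,-0.7,-0.2],"twist":[0,0.02,0]},{"slide":[0.15,-0.3,-0.2],"twist":[0,0,0]},{"slide":[0,-0.05,-0.1],"twist":[0,0,0]},{"slide":[0,0,0],"twist":[0,0,0]}]'

```text
t: 27.27
ee_pos: [0.6141, 0.0015, 0.212]
orientation: [0.742, 0.671, 0.006, 0.002]
wrist_force: [0.6, -0.1, -0.5]
opening: 0.102
```

```bash
python3 -c "
from h import *
to(cal(.0325,0,.123),1.47)"
```

```text
t 27.27 pos [0.6141 0.0015 0.212 ] psi 1.47 open_mm 9.0 F [ 0.6 -0.1 -0.5] 
 d(mm) [  5.  -10.8 -89. ] slide units [ 0.17 -0.36 -2.97] twist units [-0.05  0.12 -0.  ]
```

>>> apply_moves --motion '[{"slide":[0.08,-0.15,-0.2],"twist":[-0.01,0.03,0]},{"slide":[0.06,-0.12,-0.3],"twist":[-0.01,0.03,0]},{"slide":[0.03,-0.08,-0.3],"twist":[0,0.03,0]},{"slide":[0,0,-0.2],"twist":[0,0,0]},{"slide":[0,0,0],"twist":[0,0,0]}]'

```text
t: 27.68
ee_pos: [0.6177, -0.005, 0.1792]
orientation: [0.74, 0.672, 0.002, -0.002]
wrist_force: [-0.4, 0.8, -0.7]
opening: 0.105
```

```bash
python3 -c "
from h import *
to(cal(.0325,0,.123),1.47)"
```

```text
t 27.68 pos [ 0.6177 -0.005   0.1792] psi 1.475 open_mm 9.2 F [-0.4  0.8 -0.7] 
 d(mm) [  1.3  -4.3 -56.2] slide units [ 0.04 -0.14 -1.87] twist units [-0.05  0.01 -0.05]
```

>>> apply_moves --motion '[{"slide":[0.02,-0.1,-0.15],"twist":[0,0,0]},{"slide":[0.02,-0.04,-0.15],"twist":[0,0,0]},{"slide":[0,0,-0.1],"twist":[0,0,0]}]'

```text
t: 27.93
ee_pos: [0.6185, -0.0081, 0.1656]
orientation: [0.739, 0.673, 0.002, -0.002]
wrist_force: [0.3, 0.1, -0.5]
opening: 0.107
```

```bash
python3 -c "
from h import *
to(cal(.0325,0,.123),1.47)"
```

```text
t 27.93 pos [ 0.6185 -0.0081  0.1656] psi 1.477 open_mm 9.4 F [ 0.3  0.1 -0.5] 
 d(mm) [  0.5  -1.2 -42.6] slide units [ 0.02 -0.04 -1.42] twist units [-0.05 -0.   -0.07]
```

>>> apply_moves --motion '[{"slide":[0,-0.02,-0.2],"twist":[0,0,0]},{"slide":[0,-0.02,-0.25],"twist":[0,0,0]},{"slide":[0,0,-0.25],"twist":[0,0,0]},{"slide":[0,0,-0.2],"twist":[0,0,0]}]'

```text
t: 28.27
ee_pos: [0.6193, -0.0094, 0.1372]
orientation: [0.739, 0.673, 0.002, -0.001]
wrist_force: [0.4, -0.6, -0.6]
opening: 0.104
```

```bash
python3 -c "
from h import *
to(cal(.0325,0,.123),1.47)"
```

```text
t 28.27 pos [ 0.6193 -0.0094  0.1372] psi 1.477 open_mm 9.2 F [ 0.4 -0.6 -0.6] 
 d(mm) [ -0.3   0.1 -14.2] slide units [-0.01  0.   -0.47] twist units [-0.05  0.02 -0.07]
```

Inside the well without contact. I lower to the floor.

>>> apply_moves --motion '[{"slide":[0,0,-0.15],"twist":[0,0,0]},{"slide":[0,0,-0.15],"twist":[0,0,0]},{"slide":[0,0,-0.12],"twist":[0,0,0]},{"slide":[0,0,-0.05],"twist":[0,0,0]}]'

```text
t: 28.6
ee_pos: [0.6191, -0.0094, 0.1214]
orientation: [0.74, 0.673, 0.002, -0.002]
wrist_force: [-3.8, -0.1, 15.3]
opening: 0.104
```

```bash
python3 -c "
from h import *
to(cal(.0325,0,.123),1.47)"
```

```text
t 28.6 pos [ 0.6191 -0.0094  0.1214] psi 1.477 open_mm 9.1 F [-3.8 -0.1 15.3] 
 d(mm) [-0.1  0.2  1.6] slide units [-0.    0.01  0.05] twist units [-0.05  0.01 -0.07]
```

>>> apply_moves --motion '[{"slide":[0,0,0.03],"twist":[0,0,0]},{"slide":[0,0,0],"twist":[0,0,0]},{"slide":[0,0,0.1],"twist":[0,0,0]},{"slide":[0,0,0.5],"twist":[0,0,0]},{"slide":[0,0,0.9],"twist":[0,0,0]},{"slide":[-0.1,0.4,0.9],"twist":[0,0,0]},{"slide":[-0.35,0.9,0.1],"twist":[0,0,0]},{"slide":[-0.35,0.95,0],"twist":[0,0,0]},{"slide":[-0.35,0.95,0],"twist":[0,0,0]},{"slide":[-0.35,0.95,0],"twist":[0,0,0]}]' --jaw 0.3

```text
t: 29.43
ee_pos: [0.5759, 0.1133, 0.2031]
orientation: [0.743, 0.67, 0.004, 0.001]
wrist_force: [-0.5, 0.0, -0.4]
opening: 0.347
```

>>> apply_moves --motion '[{"slide":[-0.35,1,0],"twist":[0,0,0]},{"slide":[-0.35,1,0],"twist":[0,0,0]},{"slide":[-0.35,1,0],"twist":[0,0,0]},{"slide":[-0.3,0.9,0],"twist":[0,0,0]},{"slide":[-0.2,0.5,0],"twist":[0,0,0]},{"slide":[0,0.1,0],"twist":[0,0,0]}]'

```text
t: 29.93
ee_pos: [0.5253, 0.2588, 0.2062]
orientation: [0.742, 0.671, 0.007, 0.001]
wrist_force: [0.1, -0.7, 0.6]
opening: 0.354
```

```bash
python3 -c "
from h import *
to([.489,.3585,.051],1.47)
T=Cam('top');S=Cam('side')
g=cv2.cvtColor(S.img,40)
cv2.imwrite('pics/l1.png',np.hstack([cv2.resize(T.img[180:300,240:360],(400,400),interpolation=2),cv2.resize(S.img[200:320,250:370],(400,400),interpolation=2)]))"
```

```text
t 29.93 pos [0.5253 0.2588 0.2062] psi 1.47 open_mm 31.1 F [ 0.1 -0.7  0.6] 
 d(mm) [ -36.3   99.7 -155.2] slide units [-1.21  3.32 -5.17] twist units [-0.08  0.12 -0.  ]
```

View pics/l1.png

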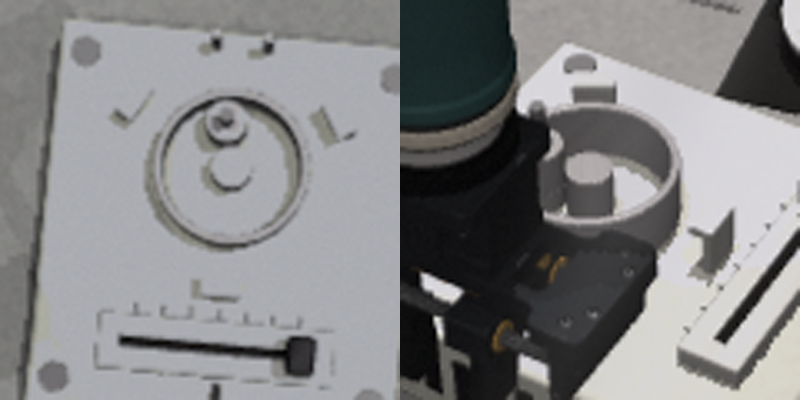

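Logger B stands upright in the far slot (221,122). Now logger A.

>>> apply_moves --motion '[{"slide":[-0.3,0.7,-0.2],"twist":[-0.01,0.03,0]},{"slide":[-0.3,0.9,-0.5],"twist":[-0.01,0.03,0]},{"slide":[-0.3,0.9,-0.6],"twist":[-0.01,0.03,0]},{"slide":[-0.2,0.6,-0.6],"twist":[-0.01,0.03,0]},{"slide":[-0.1,0.25,-0.6],"twist":[0,0,0]},{"slide":[0,0,-0.5],"twist":[0,0,0]},{"slide":[0,0,-0.2],"twist":[0,0,0]}]'

```text
t: 30.62
ee_pos: [0.4983, 0.3532, 0.1113]
orientation: [0.745, 0.667, 0.005, 0.003]
wrist_force: [-0.0, 0.6, -0.5]
opening: 0.349
```

```bash
python3 -c "
from h import *
to([.489,.3585,.051],1.47)"
```

```text
t 30.62 pos [0.4983 0.3532 0.1113] psi 1.459 open_mm 30.7 F [-0.   0.6 -0.5] 
 d(mm) [ -9.3   5.3 -60.3] slide units [-0.31  0.18 -2.01] twist units [-0.03  0.12  0.11]
```

>>> apply_moves --motion '[{"slide":[-0.17,0.1,-0.2],"twist":[0,0.03,0.03]},{"slide":[-0.12,0.06,-0.4],"twist":[0,0.03,0.03]},{"slide":[-0.06,0.02,-0.5],"twist":[0,0.03,0.03]},{"slide":[0,0,-0.5],"twist":[0,0,0]},{"slide":[0,0,-0.25],"twist":[0,0,0]},{"slide":[0,0,0],"twist":[0,0,0]}]'

```text
t: 31.12
ee_pos: [0.4902, 0.3542, 0.0529]
orientation: [0.744, 0.668, 0.002, 0.0]
wrist_force: [0.6, 0.1, -0.2]
opening: 0.345
```

```bash
python3 -c "
from h import *
to([.489,.3585,.051],1.47)"
```

```text
t 31.12 pos [0.4902 0.3542 0.0529] psi 1.462 open_mm 30.4 F [ 0.6  0.1 -0.2] 
 d(mm) [-1.2  4.3 -1.9] slide units [-0.04  0.14 -0.06] twist units [-0.03  0.03  0.08]
```

>>> apply_moves --motion '[{"slide":[-0.02,0.1,-0.02],"twist":[0,0,0]},{"slide":[0,0.04,0],"twist":[0,0,0]},{"slide":[0,0,0],"twist":[0,0,0]},{"slide":[0,0,0],"twist":[0,0,0]},{"slide":[0,0,0],"twist":[0,0,0]}]' --jaw 1

```text
t: 31.53
ee_pos: [0.4916, 0.359, 0.0549]
orientation: [0.745, 0.667, 0.004, 0.0]
wrist_force: [0.3, 0.4, -0.7]
opening: 0.104
```

```bash
python3 -c "
from h import *
to([.489,.3585,.051],1.47)"
```

```text
t 31.53 pos [0.4916 0.359  0.0549] psi 1.461 open_mm 9.1 F [ 0.3  0.4 -0.7] 
 d(mm) [-2.6 -0.5 -3.9] slide units [-0.09 -0.02 -0.13] twist units [-0.05  0.06  0.09]
```

>>> apply_moves --motion '[{"slide":[0,0,0.3],"twist":[0,0,0]},{"slide":[0,0,0.8],"twist":[0,0,0]},{"slide":[0,0,1],"twist":[0,0,0]},{"slide":[0,0,1],"twist":[0,0,0]},{"slide":[0,0,1],"twist":[0,0,0]},{"slide":[0.1,-0.5,0.6],"twist":[0,0,0]},{"slide":[0.15,-0.9,0],"twist":[0,0,0]},{"slide":[0.15,-0.9,0],"twist":[0,0,0]},{"slide":[0.15,-0.9,0],"twist":[0,0,0]},{"slide":[0.15,-0.9,0],"twist":[0,0,0]}]'

```text
t: 32.37
ee_pos: [0.5114, 0.237, 0.2126]
orientation: [0.742, 0.671, 0.009, 0.001]
wrist_force: [0.7, 0.1, -0.8]
opening: 0.106
```

>>> apply_moves --motion '[{"slide":[0.15,-0.9,0],"twist":[0,0,0]},{"slide":[0.15,-0.9,0],"twist":[0,0,0]},{"slide":[0.15,-0.9,0],"twist":[0,0,0]},{"slide":[0.15,-0.9,0],"twist":[0,0,0]},{"slide":[0.1,-0.7,0],"twist":[0,0,0]},{"slide":[0.1,-0.4,0],"twist":[0,0,0]},{"slide":[0,0,0],"twist":[0,0,0]}]'

```text
t: 32.95
ee_pos: [0.5368, 0.0849, 0.2216]
orientation: [0.742, 0.67, 0.013, 0.005]
wrist_force: [-0.5, -0.2, -1.6]
opening: 0.108
```

```bash
python3 -c "
from h import *
to(cal(-.0325,0,.125),1.47)"
```

```text
t 32.95 pos [0.5368 0.0849 0.2216] psi 1.468 open_mm 9.5 F [-0.5 -0.2 -1.6] 
 d(mm) [ 17.5 -87.7 -96.6] slide units [ 0.58 -2.92 -3.22] twist units [-0.1   0.26  0.02]
```

>>> apply_moves --motion '[{"slide":[0.12,-0.6,0],"twist":[-0.02,0.05,0]},{"slide":[0.12,-0.7,-0.1],"twist":[-0.02,0.05,0]},{"slide":[0.12,-0.7,-0.2],"twist":[-0.02,0.05,0]},{"slide":[0.1,-0.5,-0.2],"twist":[-0.02,0.05,0]},{"slide":[0.05,-0.2,-0.3],"twist":[0,0.05,0]},{"slide":[0,0,-0.2],"twist":[0,0,0]},{"slide":[0,0,0],"twist":[0,0,0]}]'

```text
t: 33.53
ee_pos: [0.5532, 0.0051, 0.1959]
orientation: [0.742, 0.67, 0.004, 0.0]
wrist_force: [0.1, 0.4, -1.7]
opening: 0.104
```

```bash
python3 -c "
from h import *
to(cal(-.0325,0,.125),1.47)"
```

```text
t 33.53 pos [0.5532 0.0051 0.1959] psi 1.468 open_mm 9.1 F [ 0.1  0.4 -1.7] 
 d(mm) [  1.2  -7.8 -70.9] slide units [ 0.04 -0.26 -2.36] twist units [-0.05  0.07  0.02]
```

>>> apply_moves --motion '[{"slide":[0.02,-0.15,-0.2],"twist":[0,0.02,0]},{"slide":[0.02,-0.08,-0.3],"twist":[0,0.02,0]},{"slide":[0,-0.02,-0.3],"twist":[0,0.02,0]},{"slide":[0,0,-0.1],"twist":[0,0,0]}]'

```text
t: 33.87
ee_pos: [0.5544, 0.0004, 0.1674]
orientation: [0.741, 0.671, 0.003, -0.002]
wrist_force: [-0.5, 0.0, -1.0]
opening: 0.105
```

```bash
python3 -c "
from h import *
to(cal(-.0325,0,.125),1.47)"
```

```text
t 33.87 pos [5.544e-01 4.000e-04 1.674e-01] psi 1.471 open_mm 9.3 F [-0.5  0.  -1. ] 
 d(mm) [ -0.   -3.2 -42.4] slide units [-0.   -0.11 -1.41] twist units [-0.07  0.01 -0.01]
```

>>> apply_moves --motion '[{"slide":[0,-0.04,-0.2],"twist":[0,0,0]},{"slide":[0,-0.04,-0.25],"twist":[0,0,0]},{"slide":[0,0,-0.25],"twist":[0,0,0]},{"slide":[0,0,-0.2],"twist":[0,0,0]}]'

```text
t: 34.2
ee_pos: [0.5542, -0.0011, 0.1375]
orientation: [0.741, 0.672, 0.003, -0.002]
wrist_force: [0.2, -0.1, -1.3]
opening: 0.104
```

```bash
python3 -c "
from h import *
to(cal(-.0325,0,.125),1.47)"
```

```text
t 34.2 pos [ 0.5542 -0.0011  0.1375] psi 1.473 open_mm 9.2 F [ 0.2 -0.1 -1.3] 
 d(mm) [  0.2  -1.6 -12.5] slide units [ 0.01 -0.05 -0.42] twist units [-0.07  0.01 -0.03]
```

>>> apply_moves --motion '[{"slide":[0,0,-0.15],"twist":[0,0,0]},{"slide":[0,0,-0.14],"twist":[0,0,0]},{"slide":[0,0,-0.1],"twist":[0,0,0]},{"slide":[0,0,-0.04],"twist":[0,0,0]}]'

```text
t: 34.53
ee_pos: [0.5539, -0.0011, 0.1233]
orientation: [0.741, 0.671, 0.002, -0.003]
wrist_force: [-4.0, 0.2, 14.9]
opening: 0.109
```

```bash
python3 -c "
from h import *
to(cal(-.0325,0,.125),1.47)"
```

```text
t 34.53 pos [ 0.5539 -0.0011  0.1233] psi 1.472 open_mm 9.6 F [-4.   0.2 14.9] 
 d(mm) [ 0.5 -1.7  1.7] slide units [ 0.02 -0.06  0.06] twist units [-0.07 -0.   -0.02]
```

>>> apply_moves --motion '[{"slide":[0,0,0.03],"twist":[0,0,0]},{"slide":[0,0,0],"twist":[0,0,0]},{"slide":[0,0,0.1],"twist":[0,0,0]},{"slide":[0,0,0.5],"twist":[0,0,0]},{"slide":[0,0,0.9],"twist":[0,0,0]},{"slide":[-0.1,0.3,0.9],"twist":[0,0,0.5]},{"slide":[-0.4,0.8,0.1],"twist":[0,0,1]},{"slide":[-0.4,0.8,0],"twist":[0,0,1]},{"slide":[-0.4,0.8,0],"twist":[0,0,1]},{"slide":[-0.4,0.8,0],"twist":[0,0,1]}]' --jaw 0.3

```text
t: 35.37
ee_pos: [0.5056, 0.103, 0.2062]
orientation: [0.569, 0.823, 0.004, 0.001]
wrist_force: [0.4, 0.1, 0.6]
opening: 0.351
```

>>> apply_moves --motion '[{"slide":[-0.4,0.8,0],"twist":[0,0,1]},{"slide":[-0.4,0.8,0],"twist":[0,0,1]},{"slide":[-0.4,0.8,0],"twist":[0,0,1]},{"slide":[-0.4,0.8,0],"twist":[0,0,1]},{"slide":[-0.4,0.8,0],"twist":[0,0,1]},{"slide":[-0.3,0.6,0],"twist":[0,0,1]},{"slide":[0,0.2,0],"twist":[0,0,1]},{"slide":[0,0,0],"twist":[0,0,1]},{"slide":[0,0,0],"twist":[0,0,1]},{"slide":[0,0,0],"twist":[0,0,0.8]}]'

```text
t: 36.2
ee_pos: [0.4308, 0.2596, 0.2108]
orientation: [0.086, 0.996, 0.009, 0.0]
wrist_force: [-0.6, 0.7, 0.2]
opening: 0.347
```

```bash
python3 -c "
from h import *
to([.411,.2754,.051],3.04)
T=Cam('top')
v=T.img[222:345,140:245]
g=cv2.cvtColor(v,40)
S=Cam('side')
cv2.imwrite('pics/l2.png',np.hstack([cv2.resize(T.img[180:300,250:370],(400,400),interpolation=2),cv2.resize(S.img[330:450,290:410],(400,400),interpolation=2)]))"
```

```text
t 36.2 pos [0.4308 0.2596 0.2108] psi 2.97 open_mm 30.5 F [-0.6  0.7  0.2] 
 d(mm) [ -19.8   15.8 -159.8] slide units [-0.66  0.53 -5.33] twist units [-0.17  0.02  0.7 ]
```

View pics/l2.png

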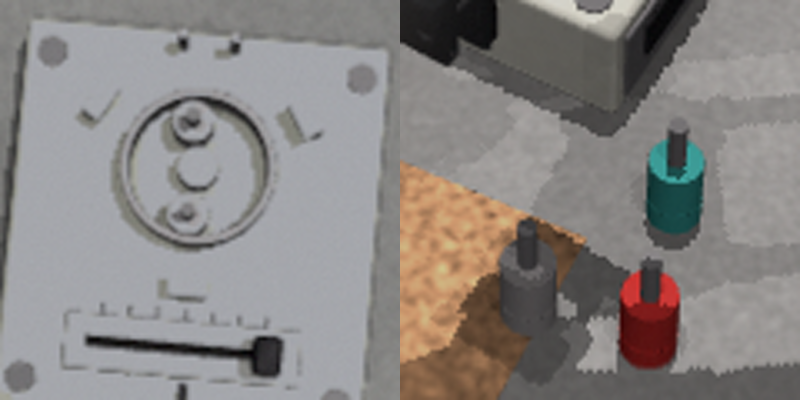

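Loggers A and B stand in opposite slots at (185,217) and (190,122). Logger C is upright at right-panel stem (528,228), and the red one is nearby at (652,270). On to C.

>>> apply_moves --motion '[{"slide":[-0.2,0.2,-0.2],"twist":[-0.04,0,0.2]},{"slide":[-0.2,0.17,-0.5],"twist":[-0.04,0,0.2]},{"slide":[-0.14,0.1,-0.8],"twist":[-0.04,0,0.15]},{"slide":[-0.05,0.03,-0.8],"twist":[-0.04,0,0.1]},{"slide":[0,0,-0.6],"twist":[0,0,0]},{"slide":[0,0,-0.2],"twist":[0,0,0]},{"slide":[0,0,0],"twist":[0,0,0]}]'

```text
t: 36.88
ee_pos: [0.4119, 0.2767, 0.1155]
orientation: [0.061, 0.998, 0.002, 0.003]
wrist_force: [-0.1, -0.3, -0.1]
opening: 0.349
```

```bash
python3 -c "
from h import *
to([.411,.2754,.051],3.04)
S=Cam('side');print(S.on([328.2,398.2],.075), S.on([215+(655-400.5)*.2625,355+70*.2625],.075),'B was top (.5013,.26)')"
```

```text
t 36.88 pos [0.4119 0.2767 0.1155] psi 3.02 open_mm 30.7 F [-0.1 -0.3 -0.1] 
 d(mm) [ -0.9  -1.3 -64.5] slide units [-0.03 -0.04 -2.15] twist units [-0.04  0.07  0.2 ]
[[0.40798907 0.28074352 0.075     ]] [[0.50134405 0.26767473 0.075     ]] B was top (.5013,.26)
```

>>> apply_moves --motion '[{"slide":[-0.01,-0.02,-0.3],"twist":[0,0.02,0.05]},{"slide":[0,-0.02,-0.5],"twist":[0,0.02,0.05]},{"slide":[0,0,-0.6],"twist":[0,0.02,0.05]},{"slide":[0,0,-0.4],"twist":[0,0,0]},{"slide":[0,0,-0.15],"twist":[0,0,0]},{"slide":[0,0,0],"twist":[0,0,0]}]'

```text
t: 37.43
ee_pos: [0.4173, 0.2784, 0.0613]
orientation: [0.054, 0.998, 0.006, 0.006]
wrist_force: [-1.3, 0.3, -0.0]
opening: 0.355
```

```bash
python3 -c "
from h import *
to([.411,.2754,.051],3.04)"
```

```text
t 37.43 pos [0.4173 0.2784 0.0613] psi 3.033 open_mm 31.3 F [-1.3  0.3 -0. ] 
 d(mm) [ -6.3  -3.  -10.3] slide units [-0.21 -0.1  -0.34] twist units [-0.11  0.12  0.07]
```

>>> apply_moves --motion '[{"slide":[-0.12,-0.06,-0.15],"twist":[-0.02,0.03,0.02]},{"slide":[-0.1,-0.04,-0.12],"twist":[-0.02,0.03,0]},{"slide":[-0.05,0,-0.04],"twist":[-0.02,0.02,0]}]'

```text
t: 37.68
ee_pos: [0.4108, 0.2761, 0.0538]
orientation: [0.054, 0.999, 0.004, 0.003]
wrist_force: [-0.3, -0.6, 0.1]
opening: 0.352
```

```bash
python3 -c "
from h import *
to([.411,.2754,.051],3.04)"
```

```text
t 37.68 pos [0.4108 0.2761 0.0538] psi 3.034 open_mm 31.0 F [-0.3 -0.6  0.1] 
 d(mm) [ 0.2 -0.7 -2.8] slide units [ 0.01 -0.02 -0.09] twist units [-0.07  0.07  0.06]
```

>>> apply_moves --motion '[{"slide":[-0.01,0,-0.03],"twist":[0,0,0]},{"slide":[0,0,0],"twist":[0,0,0]},{"slide":[0,0,0],"twist":[0,0,0]},{"slide":[0,0,0],"twist":[0,0,0]},{"slide":[0,0,0],"twist":[0,0,0]}]' --jaw 1

```text
t: 38.1
ee_pos: [0.411, 0.2768, 0.0543]
orientation: [0.054, 0.999, 0.005, 0.004]
wrist_force: [-0.4, -0.2, -1.9]
opening: 0.108
```

```bash
python3 -c "
from h import *
to(cal(0,.0325,.21),3.04)"
```

```text
t 38.1 pos [0.411  0.2768 0.0543] psi 3.034 open_mm 9.5 F [-0.4 -0.2 -1.9] 
 d(mm) [ 179.  -250.5  155.7] slide units [ 5.97 -8.35  5.19] twist units [-0.09  0.09  0.05]
```

>>> apply_moves --motion '[{"slide":[0,0,0.3],"twist":[0,0,0]},{"slide":[0,0,0.8],"twist":[0,0,0]},{"slide":[0,0,1],"twist":[0,0,0]},{"slide":[0,0,1],"twist":[0,0,0]},{"slide":[0,0,1],"twist":[0,0,0]},{"slide":[0.3,-0.4,0.8],"twist":[0,0,0]},{"slide":[0.6,-0.8,0.2],"twist":[0,0,0]},{"slide":[0.6,-0.8,0],"twist":[0,0,0]},{"slide":[0.6,-0.8,0],"twist":[0,0,0]},{"slide":[0.6,-0.8,0],"twist":[0,0,0]}]'

```text
t: 38.93
ee_pos: [0.4888, 0.167, 0.2212]
orientation: [0.049, 0.999, 0.005, 0.005]
wrist_force: [0.6, 0.5, -1.5]
opening: 0.104
```

>>> apply_moves --motion '[{"slide":[0.6,-0.8,0],"twist":[0,0,0]},{"slide":[0.6,-0.8,0],"twist":[0,0,0]},{"slide":[0.6,-0.8,0],"twist":[0,0,0]},{"slide":[0.5,-0.7,0],"twist":[0,0,0]},{"slide":[0.3,-0.4,0],"twist":[0,0,0]},{"slide":[0,0,0],"twist":[0,0,0]}]'

```text
t: 39.43
ee_pos: [0.573, 0.0514, 0.227]
orientation: [0.051, 0.999, 0.004, 0.009]
wrist_force: [0.9, 0.7, -0.2]
opening: 0.106
```

```bash
python3 -c "
from h import *
to(cal(0,.0325,.125),3.04)"
```

```text
t 39.43 pos [0.573  0.0514 0.227 ] psi 3.04 open_mm 9.3 F [ 0.9  0.7 -0.2] 
 d(mm) [  17.   -25.1 -102. ] slide units [ 0.57 -0.84 -3.4 ] twist units [-0.08  0.18  0.  ]
```

>>> apply_moves --motion '[{"slide":[0.18,-0.25,-0.1],"twist":[-0.02,0.04,0]},{"slide":[0.15,-0.25,-0.3],"twist":[-0.02,0.04,0]},{"slide":[0.1,-0.17,-0.4],"twist":[-0.02,0.04,0]},{"slide":[0.05,-0.06,-0.4],"twist":[0,0.03,0]},{"slide":[0,0,-0.2],"twist":[0,0,0]},{"slide":[0,0,0],"twist":[0,0,0]}]'

```text
t: 39.93
ee_pos: [0.5867, 0.0291, 0.181]
orientation: [0.051, 0.999, 0.001, -0.0]
wrist_force: [-0.5, 0.5, -0.5]
opening: 0.106
```

```bash
python3 -c "
from h import *
to(cal(0,.0325,.125),3.04)"
```

```text
t 39.93 pos [0.5867 0.0291 0.181 ] psi 3.04 open_mm 9.3 F [-0.5  0.5 -0.5] 
 d(mm) [  3.3  -2.7 -56. ] slide units [ 0.11 -0.09 -1.87] twist units [-0.02 -0.01 -0.  ]
```

>>> apply_moves --motion '[{"slide":[0.04,-0.06,-0.15],"twist":[0,0,0]},{"slide":[0.03,-0.03,-0.15],"twist":[0,0,0]},{"slide":[0,0,-0.1],"twist":[0,0,0]}]'

```text
t: 40.18
ee_pos: [0.5877, 0.0276, 0.1667]
orientation: [0.05, 0.999, 0.001, -0.002]
wrist_force: [-0.3, 0.1, -0.5]
opening: 0.106
```

```bash
python3 -c "
from h import *
to(cal(0,.0325,.125),3.04)"
```

```text
t 40.18 pos [0.5877 0.0276 0.1667] psi 3.042 open_mm 9.4 F [-0.3  0.1 -0.5] 
 d(mm) [  2.3  -1.2 -41.7] slide units [ 0.08 -0.04 -1.39] twist units [-0.03 -0.03 -0.02]
```

>>> apply_moves --motion '[{"slide":[0.02,-0.04,-0.15],"twist":[0,0,0]},{"slide":[0.02,-0.01,-0.25],"twist":[0,0,0]},{"slide":[0,0,-0.25],"twist":[0,0,0]},{"slide":[0,0,-0.2],"twist":[0,0,0]}]'

```text
t: 40.52
ee_pos: [0.5899, 0.0265, 0.1404]
orientation: [0.049, 0.999, 0.001, -0.0]
wrist_force: [0.2, 0.2, -1.5]
opening: 0.105
```

```bash
python3 -c "
from h import *
to(cal(0,.0325,.125),3.04)"
```

```text
t 40.52 pos [0.5899 0.0265 0.1404] psi 3.043 open_mm 9.3 F [ 0.2  0.2 -1.5] 
 d(mm) [  0.1  -0.2 -15.4] slide units [ 0.   -0.01 -0.51] twist units [-0.03 -0.   -0.03]
```

>>> apply_moves --motion '[{"slide":[0,0,-0.17],"twist":[0,0,0]},{"slide":[0,0,-0.15],"twist":[0,0,0]},{"slide":[0,0,-0.13],"twist":[0,0,0]},{"slide":[0,0,-0.06],"twist":[0,0,0]}]'

```text
t: 40.85
ee_pos: [0.5898, 0.0269, 0.1233]
orientation: [0.049, 0.999, 0.002, -0.0]
wrist_force: [-2.6, 1.2, 13.8]
opening: 0.103
```

```bash
python3 -c "
from h import *
to(cal(0,.0325,.125),3.04)"
```

```text
t 40.85 pos [0.5898 0.0269 0.1233] psi 3.043 open_mm 9.1 F [-2.6  1.2 13.8] 
 d(mm) [ 0.2 -0.6  1.7] slide units [ 0.01 -0.02  0.06] twist units [-0.04 -0.01 -0.03]
```

>>> apply_moves --motion '[{"slide":[0,0,0.03],"twist":[0,0,0]},{"slide":[0,0,0],"twist":[0,0,0]},{"slide":[0,0,0.1],"twist":[0,0,0]},{"slide":[0,0,0.5],"twist":[0,0,0]},{"slide":[0,0,0.9],"twist":[0,0,0]},{"slide":[-0.3,-0.2,0.9],"twist":[0,0,0]},{"slide":[-0.9,-0.5,0.2],"twist":[0,0,0]},{"slide":[-0.9,-0.5,0],"twist":[0,0,0]},{"slide":[-0.9,-0.5,0],"twist":[0,0,0]},{"slide":[-0.6,-0.4,0],"twist":[0,0,0]}]' --jaw 0.1

```text
t: 41.68
ee_pos: [0.4829, -0.0361, 0.2078]
orientation: [0.047, 0.999, 0.002, 0.003]
wrist_force: [0.1, -0.1, -0.7]
opening: 0.45
```

```bash
python3 -c "
from h import *
to(cal(-.127,-.06,.098),3.04)
T=Cam('top');S=Cam('side')
cv2.imwrite('pics/l3.png',np.hstack([cv2.resize(T.img[180:300,250:370],(400,400),interpolation=2),cv2.resize(S.img[200:320,260:380],(400,400),interpolation=2)]))"
```

```text
t 41.68 pos [ 0.4829 -0.0361  0.2078] psi 3.048 open_mm 39.6 F [ 0.1 -0.1 -0.7] 
 d(mm) [ -28.6  -16.8 -109.8] slide units [-0.95 -0.56 -3.66] twist units [-0.03  0.06 -0.08]
```

View pics/l3.png

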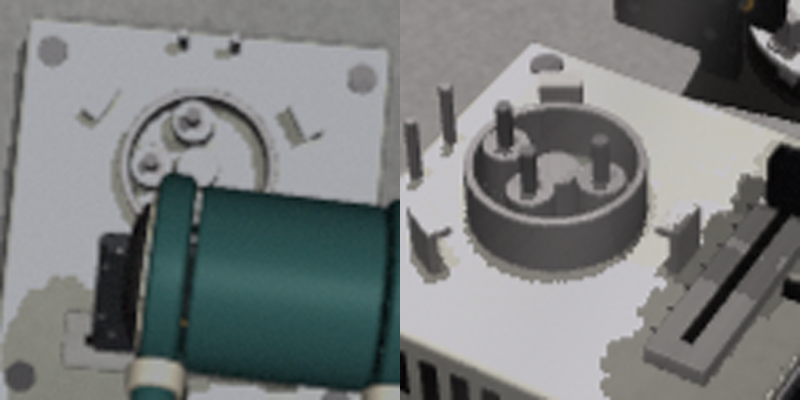

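All three loggers stand upright inside the collar, at right-panel (503,140), (527,185) and (600,175). Now to the fader.

>>> apply_moves --motion '[{"slide":[-0.3,-0.18,0],"twist":[0,0.02,-0.03]},{"slide":[-0.3,-0.18,-0.1],"twist":[0,0.02,-0.03]},{"slide":[-0.15,-0.1,-0.4],"twist":[0,0.02,0]},{"slide":[-0.05,0,-0.7],"twist":[0,0,0]},{"slide":[0,0,-0.7],"twist":[0,0,0]},{"slide":[0,0,-0.4],"twist":[0,0,0]},{"slide":[0,0,0],"twist":[0,0,0]}]'

```text
t: 42.37
ee_pos: [0.4585, -0.0515, 0.1352]
orientation: [0.051, 0.999, 0.001, 0.002]
wrist_force: [0.2, -0.0, -0.9]
opening: 0.449
```

```bash
python3 -c "
from h import *
to(cal(-.127,-.06,.098),3.04)"
```

```text
t 42.37 pos [ 0.4585 -0.0515  0.1352] psi 3.039 open_mm 39.5 F [ 0.2 -0.  -0.9] 
 d(mm) [ -4.2  -1.4 -37.2] slide units [-0.14 -0.05 -1.24] twist units [-0.02  0.04  0.01]
```

>>> apply_moves --motion '[{"slide":[-0.06,-0.03,-0.2],"twist":[0,0,0]},{"slide":[-0.05,-0.02,-0.4],"twist":[0,0,0]},{"slide":[-0.03,0,-0.4],"twist":[0,0,0]},{"slide":[-0.02,0,-0.2],"twist":[0,0,0]},{"slide":[0,0,0],"twist":[0,0,0]}]'

```text
t: 42.78
ee_pos: [0.4537, -0.0529, 0.0961]
orientation: [0.051, 0.999, 0.001, 0.001]
wrist_force: [-0.1, 1.5, -0.1]
opening: 0.452
```

```bash
python3 -c "
from h import *
to(cal(-.127,-.06,.098),3.04)"
```

```text
t 42.78 pos [ 0.4537 -0.0529  0.0961] psi 3.04 open_mm 39.8 F [-0.1  1.5 -0.1] 
 d(mm) [0.6 0.  1.9] slide units [0.02 0.   0.06] twist units [-0.03  0.02 -0.  ]
```

>>> apply_moves --motion '[{"slide":[0,0,0.03],"twist":[0,0,0]},{"slide":[0,0,0],"twist":[0,0,0]},{"slide":[0,0,0],"twist":[0,0,0]},{"slide":[0,0,0],"twist":[0,0,0]}]' --jaw 1 --squeeze 8

```text
t: 43.12
ee_pos: [0.4545, -0.0517, 0.098]
orientation: [0.051, 0.999, 0.003, 0.001]
wrist_force: [2.0, 5.0, -7.2]
opening: 0.229
```

```bash
python3 -c "
from h import *
to(cal(-.127,-.0018,.098),3.04)
o=sensors.observe();print(RZ.T@(o['ee_pos'][:2]-W))"
```

```text
t 43.12 pos [ 0.4545 -0.0517  0.098 ] psi 3.039 open_mm 20.1 F [ 2.   5.  -7.2] 
 d(mm) [ 5.6 56.8 -0. ] slide units [ 0.19  1.89 -0.  ] twist units [-0.05  0.03  0.01]
[-0.12687413 -0.05883996]
```

>>> apply_moves --motion '[{"slide":[0.03,0.3,0],"twist":[0,0,0]},{"slide":[0.04,0.4,0],"twist":[0,0,0]},{"slide":[0.04,0.4,0],"twist":[0,0,0]},{"slide":[0.04,0.35,0],"twist":[0,0,0]},{"slide":[0.02,0.2,0],"twist":[0,0,0]}]'

```text
t: 43.53
ee_pos: [0.4597, -0.0021, 0.098]
orientation: [0.052, 0.999, 0.0, 0.002]
wrist_force: [1.3, -2.1, -3.8]
opening: 0.228
```

```bash
python3 -c "
from h import *
to(cal(-.127,-.0018,.098),3.04)
o=sensors.observe();print(RZ.T@(o['ee_pos'][:2]-W))"
```

```text
t 43.53 pos [ 0.4597 -0.0021  0.098 ] psi 3.038 open_mm 20.1 F [ 1.3 -2.1 -3.8] 
 d(mm) [ 0.4  7.2 -0. ] slide units [ 0.01  0.24 -0.  ] twist units [0.   0.04 0.02]
[-0.12672433 -0.00896793]
```

>>> apply_moves --motion '[{"slide":[0.01,0.12,0],"twist":[0,0,0]},{"slide":[0,0.08,0],"twist":[0,0,0]},{"slide":[0,0.05,0],"twist":[0,0,0]},{"slide":[0,0,0],"twist":[0,0,0]}]'

```text
t: 43.87
ee_pos: [0.4607, 0.0069, 0.098]
orientation: [0.05, 0.999, -0.0, 0.003]
wrist_force: [0.7, -1.1, -4.3]
opening: 0.228
```

```bash
python3 -c "
from h import *
to(cal(-.127,-.0018,.098),3.04)
o=sensors.observe();print(RZ.T@(o['ee_pos'][:2]-W))"
```

```text
t 43.87 pos [0.4607 0.0069 0.098 ] psi 3.041 open_mm 20.1 F [ 0.7 -1.1 -4.3] 
 d(mm) [-0.5 -1.9 -0. ] slide units [-0.02 -0.06 -0.  ] twist units [ 0.01  0.06 -0.01]
[-0.12670317  0.00013652]
```

>>> apply_moves --motion '[{"slide":[0,-0.05,0],"twist":[0,0,0]},{"slide":[0,-0.03,0],"twist":[0,0,0]},{"slide":[0,0,0],"twist":[0,0,0]}]'

```text
t: 44.12
ee_pos: [0.4604, 0.005, 0.098]
orientation: [0.051, 0.999, 0.001, 0.003]
wrist_force: [1.4, -0.1, -4.7]
opening: 0.225
```

```bash
python3 -c "
from h import *
to(cal(-.127,-.0018,.098),3.04)
o=sensors.observe();print(RZ.T@(o['ee_pos'][:2]-W))"
```

```text
t 44.12 pos [0.4604 0.005  0.098 ] psi 3.039 open_mm 19.8 F [ 1.4 -0.1 -4.7] 
 d(mm) [-0.3 -0.  -0. ] slide units [-0.01 -0.   -0.  ] twist units [-0.01  0.05  0.01]
[-0.12672008 -0.00175834]
```

Exactly on the estimate. I release, rise and clear away to the right for the final look.

>>> apply_moves --motion '[{"slide":[0,0,0],"twist":[0,0,0]},{"slide":[0,0,0],"twist":[0,0,0]},{"slide":[0,0,0.2],"twist":[0,0,0]},{"slide":[0,0,0.8],"twist":[0,0,0]},{"slide":[0,0,1],"twist":[0,0,0]},{"slide":[0,0,1],"twist":[0,0,0]},{"slide":[-0.1,-0.5,0.8],"twist":[0,0,0]},{"slide":[-0.1,-0.9,0.5],"twist":[0,0,0]},{"slide":[-0.1,-0.9,0.2],"twist":[0,0,0]},{"slide":[-0.1,-0.9,0.2],"twist":[0,0,0]}]' --jaw 0.1

```text
t: 44.95
ee_pos: [0.4473, -0.092, 0.2517]
orientation: [0.048, 0.999, -0.0, 0.004]
wrist_force: [-0.1, 0.4, -0.3]
opening: 0.449
```

>>> apply_moves --motion '[{"slide":[-0.1,-0.9,0.2],"twist":[0,0,0]},{"slide":[-0.1,-0.9,0.2],"twist":[0,0,0]},{"slide":[-0.1,-0.9,0.2],"twist":[0,0,0]},{"slide":[-0.1,-0.9,0.2],"twist":[0,0,0]},{"slide":[-0.1,-0.9,0.2],"twist":[0,0,0]},{"slide":[-0.1,-0.9,0.2],"twist":[0,0,0]},{"slide":[-0.1,-0.9,0.2],"twist":[0,0,0]},{"slide":[-0.1,-0.6,0.2],"twist":[0,0,0]},{"slide":[0,-0.2,0],"twist":[0,0,0]},{"slide":[0,0,0],"twist":[0,0,0]}]'

```text
t: 45.78
ee_pos: [0.4211, -0.3225, 0.3173]
orientation: [0.05, 0.999, -0.006, 0.013]
wrist_force: [0.9, 0.4, 0.1]
opening: 0.449
```

```bash
python3 -c "
from h import *
to(cal(-.127,-.0018,.098),3.04)
T=Cam('top');S=Cam('side')
cv2.imwrite('pics/fin_top.png',np.hstack([cv2.resize(T.img[265:310,270:330],(400,300),interpolation=2),cv2.resize(S.img[215:305,320:410],(300,300),interpolation=2)]))
a=cv2.imread('pics/fin_top.png');b=cv2.resize(T.img[100:325,120:500],(700,300))
cv2.imwrite('pics/fin.png',np.vstack([a,cv2.resize(T.img[130:325,120:520],(700,300),interpolation=2)]))"
```

```text
t 45.78 pos [ 0.4211 -0.3225  0.3173] psi 3.041 open_mm 39.5 F [0.9 0.4 0.1] 
 d(mm) [  39.1  327.5 -219.3] slide units [ 1.3  10.92 -7.31] twist units [ 0.14  0.25 -0.01]
```

View pics/fin.png

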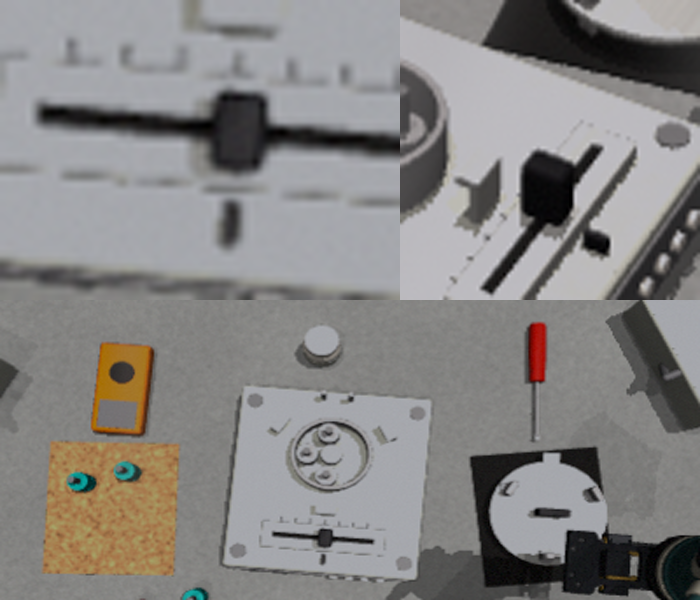

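```bash
python3 -c "
from h import *
T=Cam('top');S=Cam('side');np.set_printoptions(precision=4,suppress=True)
k=60/400
def cen(c,img0,box,th):
    x0,y0,x1,y1=box;g=cv2.cvtColor(c.img,6)[y0:y1,x0:x1].astype(float);w=np.clip(th-g,0,None);yy,xx=np.mgrid[y0:y1,x0:x1];return [(w*xx).sum()/w.sum(),(w*yy).sum()/w.sum()]
tab=cen(T,0,(301,294,309,304),110)
eye=[270+230.5*k-.5,265+220*k-.5];fe=[270+239.5*k-.5,265+129*k-.5]
for n,p,z in(('tab',tab,.082),('tab eye',eye,.082),('fader',fe,.1245)):
  P=T.on(p,z)[0];print(n,np.round(p,2),RZ.T@(P[:2]-W))
s=lambda x,y:[320+(x-400+.5)*.3-.5,215+(y+.5)*.3-.5]
for n,p,z in(('tab S',s(598,237),.082),('fader S',s(550,166),.1245)):
  P=S.on(p,z)[0];print(n,RZ.T@(P[:2]-W))
print('handle',T.on([120+551.5*400/700-.5,130+213*.65-.5],.064),'mat .4897 -.3148')
for y in(-.0018,): print(T.px([cal(-.16,y,.082),cal(-.127,y,.1245)]))
"
```

```text
tab [304.18 298.03] [-0.1622 -0.0023]
tab eye [304.08 297.5 ] [-0.161  -0.0019]
fader [305.42 283.85] [-0.1285 -0.0024]
tab S [-0.1651 -0.0005]
fader S [-0.1326  0.0003]
handle [[ 0.493  -0.3122  0.064 ]] mat .4897 -.3148
[[304.0726 297.0832]
 [305.2246 283.1625]]
```

Both views put the grip within 1 mm of the tab, the cover is about 4 mm from the mat centre, and all three loggers stand in the well. I hand in.

```bash
python3 -c "
from cell import r
print(r.close_job())"
```

```text
the job is handed in; nothing more can be done
None
```

I finished the job in about 46 s of robot time and handed it in; `close_job` gave no verdict. Each step was done in the order you set.

**What I did**
- **Fader off:** I slid it against its off end first, which stopped it at about 16 N.
- **Cover:** I turned each of the three thumbscrews about 1.6 rad and lifted the cover straight off. It now stands on its shanks on the mat.
- **Loggers:** Only three grey-white loggers were there. One was knocked aside during the run, so I measured its place again before picking it. I carried each by its stem into the well.
- **Fader at the tab:** I gripped it and slid it level with the index tab.

**Last checks**
- **Cover:** its centre is about 4 mm from the mat's.
- **Loggers:** all three look upright inside the collar in both views. I judged this by eye in the pictures and did not measure their tilt.
- **Fader:** it is within 1 mm of level with the tab in both views. The side view's absolute readings are a few mm off the top view's, but it agrees on the difference between the two.
- **Bystanders:** the screwdriver, meter and jar look unmoved, and the tab's measured place has not changed.
- **Arm:** it stopped clear of everything, with the tool 0.32 m up.

None of these checks failed.

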